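Unload the drying rod

TASK

Unload the drying rod: slide the collar that keeps the panels on off the rod's open end and hang it by its loop handle on the hook stand; then slide every panel off the rod and push each one fully home, upright, into a spring-clip slot of its own in the rack. The coating is fresh, so no panel may touch the worktop.

Things in the scene. Friction and masses are not known exactly. Their poses are not given: they have to be found in the camera images.
- rod_stand: drying stand, fixed. Origin: underside, on the axis of its post (18 mm thick, 178 mm high, clamp 28 x 30 mm, foot 100 x 100 mm). A steel rod of 8 mm diameter runs level from the post along the stand's -y axis, its axis 165 mm above the origin; its free, open end lies 265 mm from the post's axis. The other end is fixed
- keeper: steel collar, 160 g, that hangs on the rod by its bore, nearest the open end. Origin: centre of the bore: 18 mm, outside 40 mm, 24 mm long along y (= along the rod). Above it (z) a black loop handle of 6 mm bar in the x-z plane, opening 26 mm wide, z = 20 to 56 mm; on top a grip stub 16 (x) x 10 (y) mm, z = 60 to 97 mm
- keeper_handle (a point): underside of the top of the keeper's loop handle (keeper x = 0, y = 0, z = 56 mm): this point rests on the hook's arm
- hook_stand: loose stand, 1.5 kg, foot 100 x 130 x 12 mm, origin under its middle. A post at its y = +50 mm carries a hook arm of 8 mm bar along the stand's -y axis, its axis 150 mm above the origin (5 mm higher at the post), to an upturned tip at y = -40 mm whose top is 18 mm above the arm's axis; nothing of the stand is higher than 168 mm
- hook_seat (a point): top of the hook's arm at its lowest place (stand y = -5 mm, 154 mm above the foot's underside): where a handle should hang
- rack: loose rack, 1.5 kg, base 100 (x) x 212 (y) x 12 mm, origin under its middle. Four slots 48 mm apart along y; panels stand in them upright, width along the rack's x (65 mm between side rails that flare out above), thickness along its y. Each slot: a fixed fence on the -y side, 48 mm high, lip flared, and a spring leaf on the +y side. All empty at the start; any may be used
- slot_0 (a point): middle of slot 0's floor, 12 mm above the rack's origin (rack y = -72 mm), where the middle of a seated panel's lower edge comes; axes as the rack's. A spring bump 22 mm above the floor must be pushed aside: about 8 to 15 N down, more than a panel's weight
- slot_1 (a point): middle of slot 1's floor, 12 mm above the rack's origin (rack y = -24 mm), where the middle of a seated panel's lower edge comes; axes as the rack's. A spring bump 22 mm above the floor must be pushed aside: about 8 to 15 N down, more than a panel's weight
- slot_2 (a point): middle of slot 2's floor, 12 mm above the rack's origin (rack y = +24 mm), where the middle of a seated panel's lower edge comes; axes as the rack's. A spring bump 22 mm above the floor must be pushed aside: about 8 to 15 N down, more than a panel's weight
- slot_3 (a point): middle of slot 3's floor, 12 mm above the rack's origin (rack y = +72 mm), where the middle of a seated panel's lower edge comes; axes as the rack's. A spring bump 22 mm above the floor must be pushed aside: about 8 to 15 N down, more than a panel's weight
- panel_0: metal test panel, 60 (x) x 6 (y) x 115 mm (z up), 60 g; may be absent. Origin: middle of its lower edge. Plain up to z = 55 mm, then a window 20 mm wide from z = 55 to 75 mm through which the rod passes, then a solid grip head 48 mm wide up to z = 115 mm. At the start it hangs on the rod by the window's upper edge (12 mm of lift, 6 mm to either side), about 45 mm or more from its neighbours
- panel_1: metal test panel, 60 (x) x 6 (y) x 115 mm (z up), 60 g; may be absent. Origin: middle of its lower edge. Plain up to z = 55 mm, then a window 20 mm wide from z = 55 to 75 mm through which the rod passes, then a solid grip head 48 mm wide up to z = 115 mm. At the start it hangs on the rod by the window's upper edge (12 mm of lift, 6 mm to either side), about 45 mm or more from its neighbours
- panel_2: metal test panel, 60 (x) x 6 (y) x 115 mm (z up), 60 g; may be absent. Origin: middle of its lower edge. Plain up to z = 55 mm, then a window 20 mm wide from z = 55 to 75 mm through which the rod passes, then a solid grip head 48 mm wide up to z = 115 mm. At the start it hangs on the rod by the window's upper edge (12 mm of lift, 6 mm to either side), about 45 mm or more from its neighbours
- panel_3: metal test panel, 60 (x) x 6 (y) x 115 mm (z up), 60 g; may be absent. Origin: middle of its lower edge. Plain up to z = 55 mm, then a window 20 mm wide from z = 55 to 75 mm through which the rod passes, then a solid grip head 48 mm wide up to z = 115 mm. At the start it hangs on the rod by the window's upper edge (12 mm of lift, 6 mm to either side), about 45 mm or more from its neighbours
Things that resemble listed ones, but are neither listed nor needed, are in the scene too. What is shaped like the panel_0 but pink or yellow is not meant.

How it is judged:
By the outcome, as a careful person would: the job done as asked, in the order asked, and still so for the second after the job is handed in, with the robot touching nothing.
Of panel_0, panel_1, panel_2, panel_3 only 2 to 4 are there at a start; the rules pass over those that are not, and their reading is None.
At some moment in a run one of rack, hook_stand may be knocked a few centimetres aside while the robot is not near it.
It also fails if it takes over 210 s, if anything falls off the work surface, if the arm or the gripper's body presses on something with over 40 N, if the wrist force passes 120 N, or if a joint passes its speed limit or range.

ROBOT

A 6-joint arm with a two-finger parallel gripper is mounted at the origin on a cart in front of the work surface, level with it; the furniture and walls round the work are solid. World frame = base frame: x ahead of the robot, y to its left, z up, the work surface at z = 0. Lengths are in m, angles in rad, forces in N, time in s.
With the tool pointing down it reaches from about 0.325 to 1 m from the base axis. Payload 5.1 kg.
Tool frame: the origin (TCP) lies between the finger pads; the fingertips stand 14 mm ahead of it and the grasp point (between the pads) lies 5 mm behind it; z points along the fingers, y is the direction in which the jaws open and shut (so a half turn about z gives the same grasp; the last joint's range is limited). The gripper opens to 85 mm and grips with 20 to 120 N. Pads are 22 mm wide; open, the fingers measure 114 mm over their backs; the gripper's body (76 mm by 85 mm) begins 54 mm behind the grasp point. The pads swing forward as they close: fully open they stand 13 mm farther back than shut.
Start: joints at [-1.197, 0.124, 1.65, -0, 1.367, -0.083], TCP at [0.287, -0.583, 0.245] pointing down, gripper open.
Joint ranges: [-2.61, 2.61], [-1.02, 2.33], [0.03, 2.71], [-1.35, 4.49], [0.32, 2.68], [-2.91, 2.91]. Speed limits (rad/s): [2.57, 2.57, 3.14, 3.14, 3.14, 3.14].

INTERFACE

Orientations are given as a unit quaternion [x, y, z, w].
In Python, from rig import manip gives the robot as it stands. The module is installed in compiled form; this text tells all that it offers.
- The arm moves only by the shell command python3 -m pendant 'ROWS' [OPENING]. ROWS is text: rows parted by semicolons, each of 4 numbers parted by spaces: the shift along the tool's x, y, z in m, then the turn about the tool's z in rad. A call has exactly 10 rows; each row is the pose to reach, as a shift and turn from the pose commanded when the call began, along the tool's axes at that moment; what a row does not reach only later rows make up. A row lasts 1/10 s, in which the tool goes at most 50 mm and 8.59 degrees, less where a joint would pass 70% of its speed; a pose out of reach is approached as far as the arm can. A call with a gripper value outside its range is refused whole. OPENING is the closure, from 0 (fully open) to 1 (shut), set as the call begins (- or left out, the last holds). The fingers move at their own pace and stop on an object; the grip force is fixed at half the most. Time passes only in rows, so rows that repeat a pose let the fingers close, or fill a call up. It gives the time, the measured TCP pose, the force and the opening at its end, in the units of the state.
- manip.sense(): the state, without advancing time (a new reading comes with each control period).
- manip.capture(name): name is "scene" or "side" or "wrist"; returns a dict with "image" (420x560x3 uint8, red, green, blue), "vfov" (degrees; the focal length in pixels is half the picture's height over the tangent of half this angle, whatever the lens; pixels are square), "cx", "cy" (the principal point, pixels), "k1" (the pictures are not rectified: a ray, as slopes to the right and down, at radius r is drawn at 1 + k1 r^2 times it, then the intrinsics apply), "origin" and "rotation" of the camera in the world. Camera axes: x right, y down, z forward; pixel columns grow to the right and rows downward; lengths in m; the calibration is good to about 2 mm. A picture is of the moment at which its call begins. There is no depth.
- manip.finish_job(): hands the job in, once; it reports no verdict.
The state is a dict: "time": time; "joint_pos": joint angles; "joint_vel": joint speeds; "joint_torque": joint torques, N m; "tool_pos": TCP position; "orientation": TCP orientation; "ft_force": force on the tool from outside, world axes, zero at the start; "torque": the same for the moment, N m; "gripper_width": finger opening in m.
Only numpy, scipy, OpenCV 4.12 (cv2) and the standard library are available. Lean on these libraries where they do the work, as an engineer would, in place of code of your own. Each camera call takes 0.05 s, during which the arm holds its last target.

## Working session

There is one attempt and no reset: what is moved stays moved. The work goes in short steps, Python scripts to look and compute and a shell command to move; the robot and the scene stay as the last step left them, time stands still between calls to the robot, and variables do not carry over. Pictures are saved under pics/ and viewed, and the job is handed in when it is done.

```bash
mkdir -p pics; cat > h.py <<'E'
import numpy as np, cv2
from rig import manip
from scipy.spatial.transform import Rotation as R
def cap(name, fn=None):
    c=manip.capture(name)
    if fn: cv2.imwrite('pics/'+fn, c['image'][:,:,::-1])
    return c
def K(c):
    f=c['image'].shape[0]/2/np.tan(np.radians(c['vfov'])/2); return f
def ray(c,u,v):
    f=K(c); x=(u-c['cx'])/f; y=(v-c['cy'])/f
    rd=np.hypot(x,y); r=rd
    for _ in range(30): r=rd/(1+c['k1']*r*r)
    s=r/rd if rd>0 else 1
    d=np.array([x*s,y*s,1.]); 
    return np.array(c['origin']), np.array(c['rotation'])@d
def atz(c,u,v,z):
    o,d=ray(c,u,v); return o+d*(z-o[2])/d[2]
def proj(c,P):
    p=np.array(c['rotation']).T@(np.array(P)-np.array(c['origin'])); x,y=p[:2]/p[2]; r2=x*x+y*y; s=1+c['k1']*r2; f=K(c)
    return np.array([c['cx']+f*x*s,c['cy']+f*y*s])
def tri(obs):
    A=np.zeros((3,3));b=np.zeros(3)
    for c,u,v in obs:
        o,d=ray(c,u,v); d=d/np.linalg.norm(d); M=np.eye(3)-np.outer(d,d); A+=M;b+=M@o
    p=np.linalg.solve(A,b)
    res=[np.linalg.norm(proj(c,p)-[u,v]) for c,u,v in obs]
    return p,res
def crop(c,fn,x0,y0,x1,y1,s):
    cv2.imwrite('pics/'+fn, cv2.resize(c['image'][y0:y1,x0:x1,::-1],None,fx=s,fy=s,interpolation=cv2.INTER_CUBIC))
E
python3 - <<'E'
from h import *
import pickle
np.set_printoptions(precision=4,suppress=True)
cs={}
for n in ['scene','side','wrist']:
    c=cap(n,n+'0.png'); cs[n]=c
    print(n,c['vfov'],c['cx'],c['cy'],c['k1'],c['origin'],np.array(c['rotation']).tolist())
pickle.dump(cs,open('c0.pkl','wb'))
s=manip.sense(); print(s)
E
```

```text
scene 49.675491887885684 279.7736358827312 209.07384465437096 -0.09160657247767881 [-0.0832  0.7269  0.891 ] [-0.29920796616996875, 0.8475620342858702, -0.41077678853354277, 0.15289087945229834]
side 51.112166809009494 280.51724029580873 213.77559431734784 -0.1297444755374298 [0.4772 0.8948 0.7719] [-0.03186681271422156, 0.8801231167741734, -0.47365081825846406, 0.004765283857095855]
wrist 62.80299160090563 277.16798573658207 207.26049835541477 -0.0418797199942546 [ 0.3515 -0.5523  0.3739] [0.8407851742949691, -0.5233670688169194, -0.07397314976073978, 0.11702638624788637]
{'time': 0.15, 'joint_pos': array([-1.1966,  0.1244,  1.6514,  0.    ,  1.3675, -0.0826]), 'joint_vel': array([ 0.0008, -0.0028, -0.0043,  0.001 , -0.001 ,  0.0009]), 'joint_torque': array([ -0.0002, -42.4226, -36.6013,  -0.0002,   0.0047,   0.    ]), 'tool_pos': array([ 0.2865, -0.5829,  0.2443]), 'orientation': array([ 0.974 ,  0.2264, -0.0001, -0.0008]), 'ft_force': array([ 0.0451,  0.435 , -0.5214]), 'torque': array([0.0017, 0.0289, 0.0227]), 'gripper_width': 0.08549284717222992}
```

```bash
sed -i "s/    c=manip.capture(name)/    c=dict(manip.capture(name)); c['rotation']=R.from_quat(c['rotation']).as_matrix()/" h.py
python3 - <<'E'
from h import *
import pickle
cs=pickle.load(open('c0.pkl','rb'))
for c in cs.values(): c['rotation']=R.from_quat(c['rotation']).as_matrix() if np.shape(c['rotation'])==(4,) else c['rotation']
pickle.dump(cs,open('c0.pkl','wb'))
E
```

```text
(no output)
```

View pics/scene0.png

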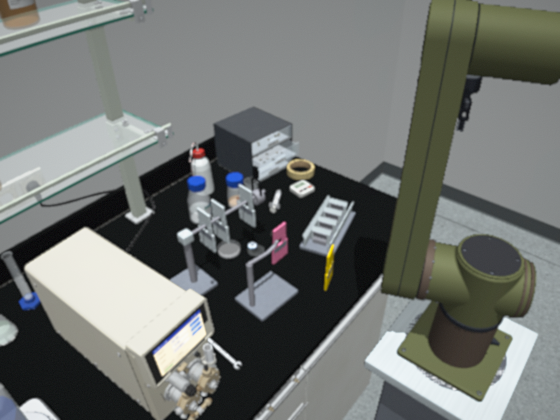

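View pics/side0.png

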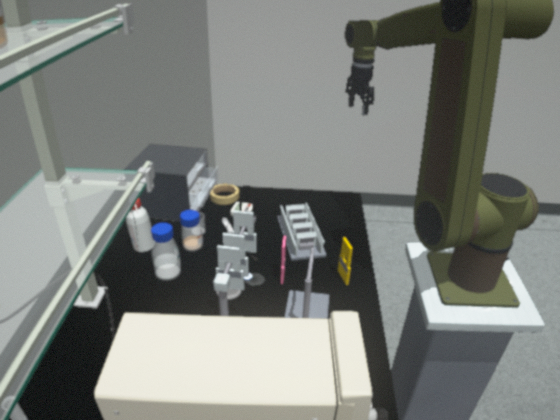

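View pics/wrist0.png

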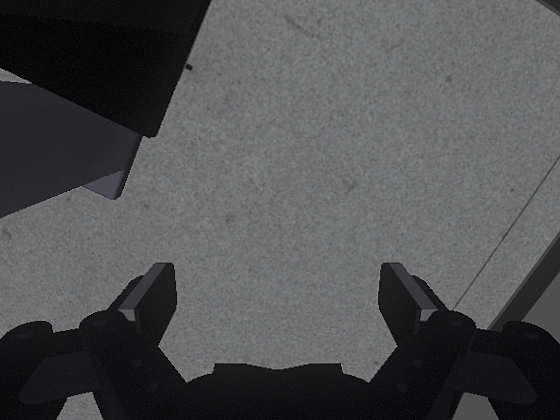

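```bash
python3 - <<'E'
from h import *
import pickle
cs=pickle.load(open('c0.pkl','rb'))
crop(cs['scene'],'s0a.png',165,160,365,310,4)
crop(cs['side'],'d0a.png',195,185,365,325,4.5)
for n in cs:
    c=cs[n]; print(n,[proj(c,p).round(0) for p in [(.5,0,0),(.6,0,0),(.5,.1,0),(.287,-.583,.245)]])
E
```

```text
scene [array([287., 254.]), array([260., 240.]), array([264., 274.]), array([458., 123.])]
side [array([286., 270.]), array([249., 268.]), array([284., 297.]), array([357., 110.])]
wrist [array([-152., -257.]), array([ -93., -323.]), array([-184., -243.]), array([276., 287.])]
```

View pics/s0a.png

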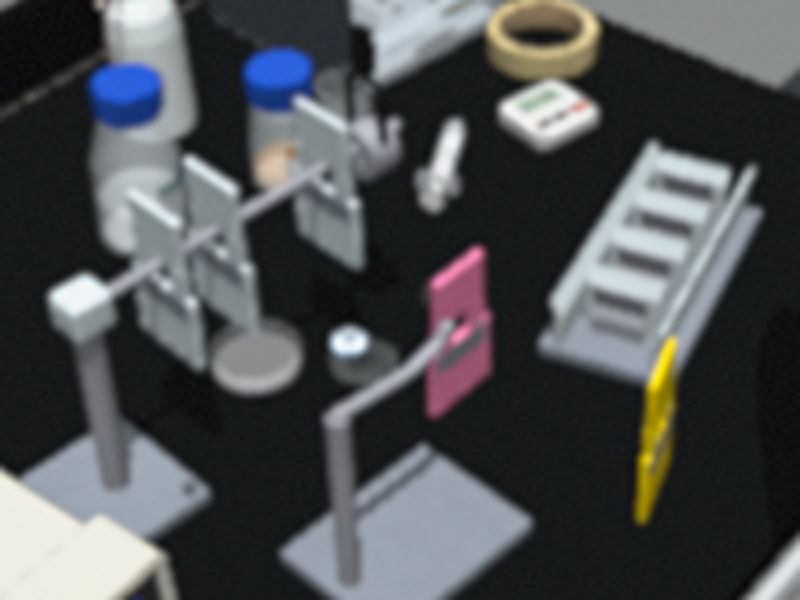

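View pics/d0a.png

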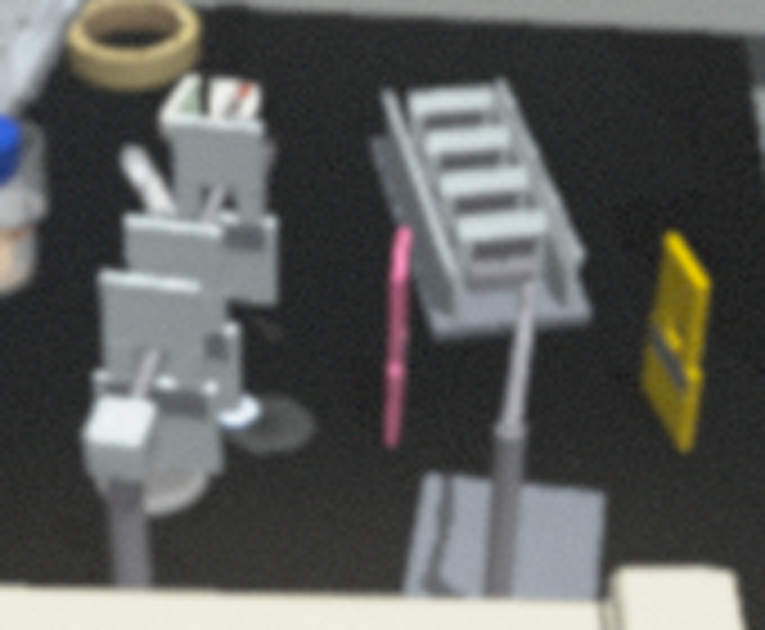

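```bash
python3 - <<'E'
from h import *
import pickle
np.set_printoptions(precision=3,suppress=True)
cs=pickle.load(open('c0.pkl','rb')); S=cs['scene'];D=cs['side']
s=lambda x,y:(165+x/4,160+y/4); d=lambda x,y:(195+x/4.5,185+y/4.5)
def T(a,b): return tri([(S,*s(*a)),(D,*d(*b))])
print('clamp',T((80,290),(122,418)))
print('rack scene',[atz(S,*s(*p),.012) for p in [(762,210),(540,345),(645,380)]])
print('rack side',[atz(D,*d(*p),.012) for p in [(372,140),(435,335),(590,318)]])
print('hook scene',[atz(S,*s(*p),.012) for p in [(425,447),(533,522),(280,552)]])
print('hook side',[atz(D,*d(*p),.012) for p in [(430,475),(604,492)]])
print('p near TL', T((130,195),(100,275)),'TR',T((180,235),(198,283)))
print('p far TL', T((297,100),(165,120)),'TR',T((350,140),(262,122)))
print('p mid TL', T((187,158),(127,217)),'TR',T((238,195),(225,228)))
print('pink',T((485,250),(405,228)),T((430,412),(390,445)))
print('yellow',T((672,342),(670,235)),T((642,520),(687,448)))
print('hook bend',T((340,412),(510,430)),T((452,322),(532,280)))
E
```

```text
clamp (array([0.622, 0.241, 0.179]), [np.float64(0.2943822982973789), np.float64(0.35339515627079854)])
rack scene [array([ 0.442, -0.269,  0.012]), array([ 0.484, -0.039,  0.012]), array([ 0.405, -0.056,  0.012])]
rack side [array([ 0.538, -0.24 ,  0.012]), array([ 0.486, -0.032,  0.012]), array([ 0.392, -0.057,  0.012])]
hook scene [array([0.483, 0.089, 0.012]), array([0.386, 0.097, 0.012]), array([0.495, 0.216, 0.012])]
hook side [array([0.484, 0.09 , 0.012]), array([0.388, 0.096, 0.012])]
p near TL (array([0.641, 0.177, 0.206]), [np.float64(0.6799696962035595), np.float64(0.8041970200181222)]) TR (array([0.594, 0.18 , 0.203]), [np.float64(1.8685627663479114), np.float64(2.170247271539688)])
p far TL (array([0.632, 0.036, 0.202]), [np.float64(0.19117748247035338), np.float64(0.21475931017585534)]) TR (array([0.579, 0.042, 0.203]), [np.float64(2.023763101355581), np.float64(2.233149756978064)])
p mid TL (array([0.636, 0.133, 0.209]), [np.float64(0.14142572210784055), np.float64(0.16429095075394004)]) TR (array([0.587, 0.136, 0.207]), [np.float64(0.6901797850565424), np.float64(0.7875223970717123)])
pink (array([ 0.506, -0.005,  0.111]), [np.float64(0.044105849760182156), np.float64(0.04672279605179748)]) (array([0.509, 0.054, 0.   ]), [np.float64(0.31741717191348734), np.float64(0.34152333853797034)])
yellow (array([ 0.356, -0.007,  0.113]), [np.float64(0.5449665435980326), np.float64(0.5435697762547287)]) (array([ 0.338,  0.043, -0.   ]), [np.float64(0.08369615272046015), np.float64(0.08408410537203341)])
hook bend (array([0.448, 0.201, 0.151]), [np.float64(0.8814320981973542), np.float64(0.9666381983178443)]) (array([0.438, 0.111, 0.167]), [np.float64(0.43910819987950045), np.float64(0.4663625271421358)])
```

```bash
cat >> h.py <<'E'
def go(target,yawdeg=None,base=None):
    """yaw = world yaw of tool x (deg). prints tool shift from current measured pose"""
    s=manip.sense(); Rm=R.from_quat(s['orientation']).as_matrix()
    p=np.array(s['tool_pos'] if base is None else base)
    d=Rm.T@(np.array(target)-p)
    y=np.degrees(np.arctan2(Rm[1,0],Rm[0,0]))
    t=None if yawdeg is None else -np.radians((yawdeg-y+180)%360-180)
    print('pos',p.round(4),'yaw',round(y,2),'tilt',Rm[:,2].round(4),'w',round(s['gripper_width'],4),'F',np.round(s['ft_force'],1),'t',s['time'],'q',np.round(s['joint_pos'],2))
    print('shift',d.round(4),'turn',t)
E
python3 -m pendant '0 0 -0.04 0; 0 0 -0.08 0; 0.03 -0.03 -0.1 0.05; 0.06 -0.06 -0.12 0.1; 0.09 -0.09 -0.14 0.15; 0.12 -0.12 -0.16 0.2; 0.15 -0.15 -0.18 0.25; 0.18 -0.18 -0.2 0.3; 0.2 -0.21 -0.205 0.35; 0.21 -0.24 -0.205 0.4'; python3 -c "
from h import *
go((.42,-.05,.45),-4.5)"
```

```text
time: 1.15
tool_pos: [0.3699, -0.2736, 0.4516]
orientation: [1.0, 0.028, 0.001, 0.001]
ft_force: [0.4, 0.1, -0.0]
gripper_width: 0.0852
pos [ 0.3699 -0.2736  0.4516] yaw 3.23 tilt [ 0.0018 -0.0012 -1.    ] w 0.0852 F [ 0.4  0.1 -0. ] t 1.15 q [-0.75 -0.35  1.75  0.    1.74  0.76]
shift [ 0.0626 -0.2204  0.0014] turn 0.13486104625386922
```

```bash
python3 -m pendant '0.01 -0.04 0 0.03; 0.02 -0.08 0 0.06; 0.03 -0.12 0 0.09; 0.04 -0.16 0 0.12; 0.06 -0.2 0 0.135; 0.0626 -0.22 0 0.135; 0.0626 -0.22 0 0.135; 0.0626 -0.22 0 0.135; 0.0626 -0.22 0 0.135; 0.0626 -0.22 0 0.135'; python3 -c "
from h import *
import pickle
go((.42,-.05,.45),-4.5)
cs={n:cap(n,n+'1.png') for n in ['scene','side','wrist']}
pickle.dump(cs,open('c1.pkl','wb'))"
```

```text
time: 2.15
tool_pos: [0.4192, -0.0531, 0.4502]
orientation: [0.999, -0.04, -0.0, 0.0]
ft_force: [-0.3, -0.1, 0.6]
gripper_width: 0.0858
pos [ 0.4192 -0.0531  0.4502] yaw -4.59 tilt [-2.e-04 -1.e-04 -1.e+00] w 0.0858 F [-0.3 -0.1  0.6] t 2.15 q [-0.25 -0.43  1.81 -0.    1.77  1.4 ]
shift [ 0.0006 -0.0032  0.0002] turn -0.0015759017463842502
```

View pics/wrist1.png

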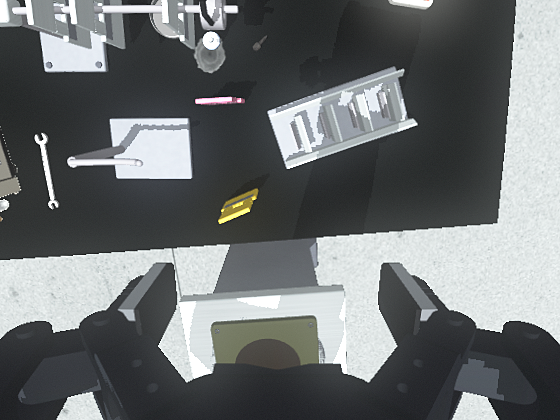

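```bash
python3 -m pendant '0.04 -0.02 0 0; 0.08 -0.04 0 0; 0.12 -0.06 0 0; 0.14 -0.065 0 0; 0.14 -0.065 0 0; 0.14 -0.065 0 0; 0.14 -0.065 0 0; 0.14 -0.065 0 0; 0.14 -0.065 0 0; 0.14 -0.065 0 0'; python3 -c "
from h import *
import pickle
go((.42,-.05,.45),-4.5)
cs={n:cap(n,n+'2.png') for n in ['scene','side','wrist']}
pickle.dump(cs,open('c2.pkl','wb'))
crop(cs['wrist'],'w2a.png',0,30,280,230,2.8)
crop(cs['wrist'],'w2b.png',180,50,460,250,2.8)
"
```

```text
time: 3.3
tool_pos: [0.5635, 0.0015, 0.4509]
orientation: [0.999, -0.039, 0.0, 0.0]
ft_force: [-0.1, -0.0, -0.3]
gripper_width: 0.0855
pos [0.5635 0.0015 0.4509] yaw -4.51 tilt [ 9.e-04 -1.e-04 -1.e+00] w 0.0855 F [-0.1 -0.  -0.3] t 3.3 q [-0.09 -0.12  1.55 -0.    1.7   1.56]
shift [-0.139   0.0626  0.0007] turn -0.00010142116734673088
```

View pics/wrist2.png

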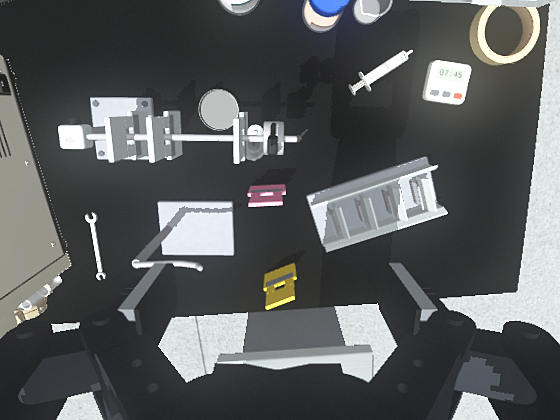

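View pics/w2a.png

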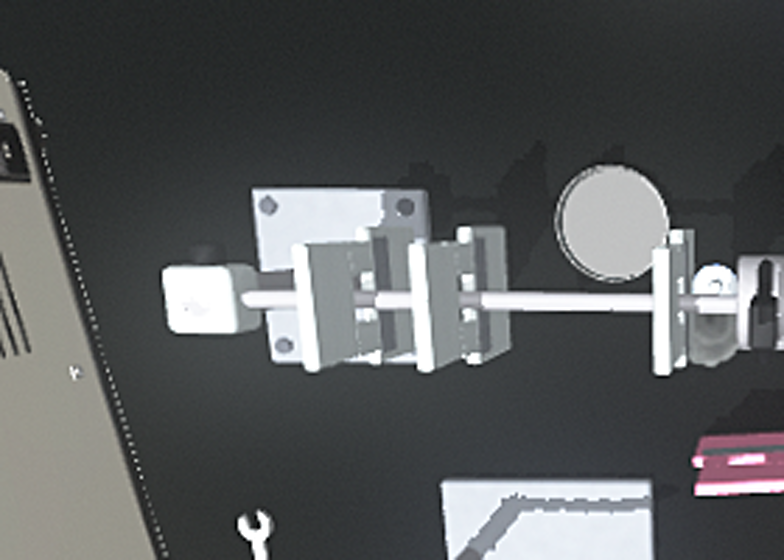

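View pics/w2b.png

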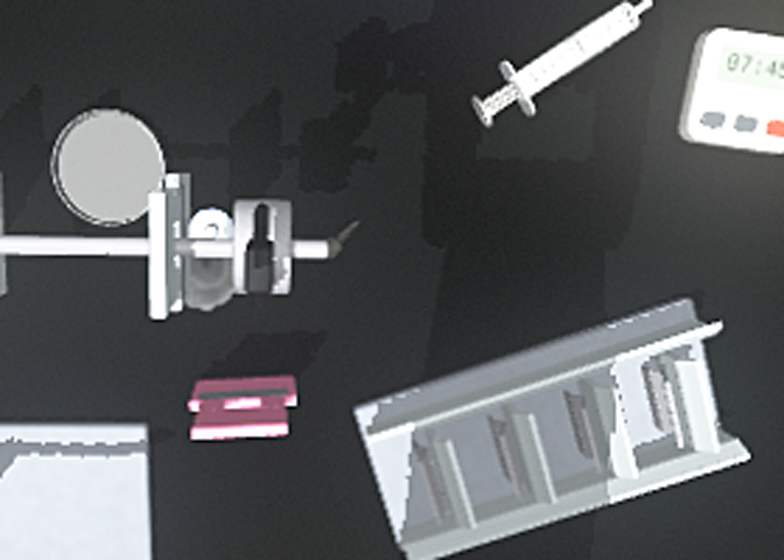

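```bash
python3 - <<'E'
from h import *
import pickle
np.set_printoptions(precision=4,suppress=True)
cs=pickle.load(open('c2.pkl','rb')); W=cs['wrist']
print(W['origin'])
a=lambda x,y:(x/2.8,30+y/2.8); b=lambda x,y:(180+x/2.8,50+y/2.8)
e1=atz(W,*a(262,299),.165); e2=atz(W,*b(328,249),.165); print('rod',e1,e2, np.degrees(np.arctan2(*(e2-e1)[[1,0]])))
for n,p,q in [('P0',(305,250),(316,370)),('P1',(416,243),(425,368)),('P2',(660,250),(662,372))]:
    A=atz(W,*a(*p),.209);B=atz(W,*a(*q),.209); print(n,(A+B)/2,np.linalg.norm(A-B),A,B)
print('rack',[atz(W,*b(*p),.012) for p in [(355,407),(690,298),(400,556),(720,450)]])
print('hook foot',[atz(W,*p,.012) for p in [(159,202),(233,202),(235,255)]],'arm',[atz(W,*p,.15) for p in [(136,265),(200,265)]])
crop(W,'w2k.png',225,105,305,165,9)
crop(W,'w2h.png',120,190,250,290,6)
crop(W,'w2r.png',300,145,460,265,5)
print([proj(W,p) for p in [(.602,0,.257),(.602,0,.22),(.602,0,.14)]])
E
```

```text
[ 0.6355 -0.0039  0.5804]
rod [0.6226 0.2189 0.165 ] [ 0.6    -0.0247  0.165 ] -95.30664382450206
P0 [0.6178 0.1772 0.209 ] 0.04564631696069352 [0.6405 0.1748 0.209 ] [0.5952 0.1797 0.209 ]
P1 [0.6159 0.1343 0.209 ] 0.04722586629563367 [0.6393 0.1319 0.209 ] [0.5924 0.1366 0.209 ]
P2 [0.6062 0.0426 0.209 ] 0.04596826938247088 [0.6291 0.0405 0.209 ] [0.5834 0.0447 0.209 ]
rack [array([ 0.4911, -0.0428,  0.012 ]), array([ 0.5423, -0.2451,  0.012 ]), array([ 0.3914, -0.066 ,  0.012 ]), array([ 0.4461, -0.2676,  0.012 ])]
hook foot [array([0.4993, 0.211 , 0.012 ]), array([0.4893, 0.0838, 0.012 ]), array([0.3913, 0.0914, 0.012 ])] arm [array([0.4459, 0.2065, 0.15  ]), array([0.4394, 0.1179, 0.15  ])]
[array([276.0343, 146.9445]), array([276.1722, 143.1952]), array([276.3927, 137.2005])]
```

View pics/w2k.png

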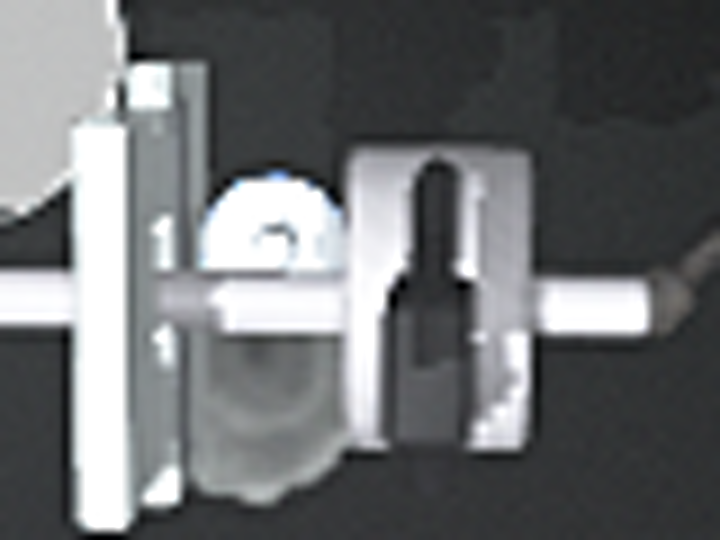

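View pics/w2h.png

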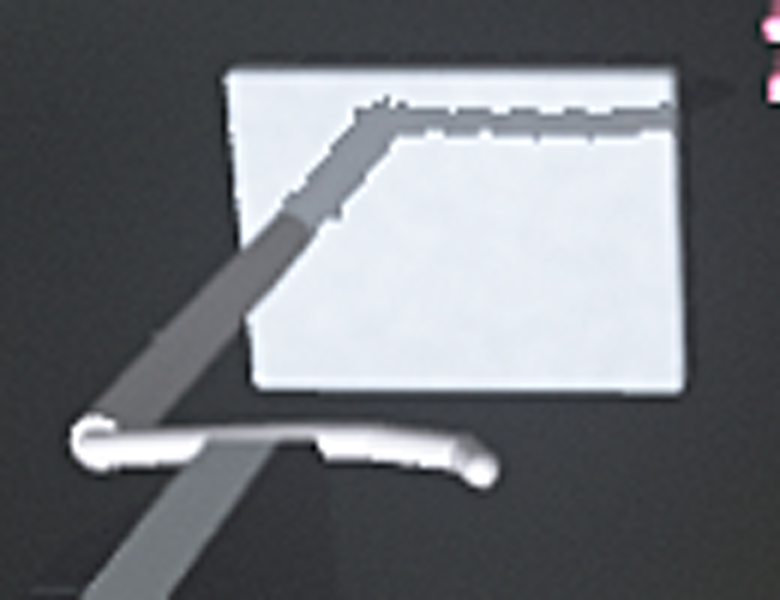

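View pics/w2r.png

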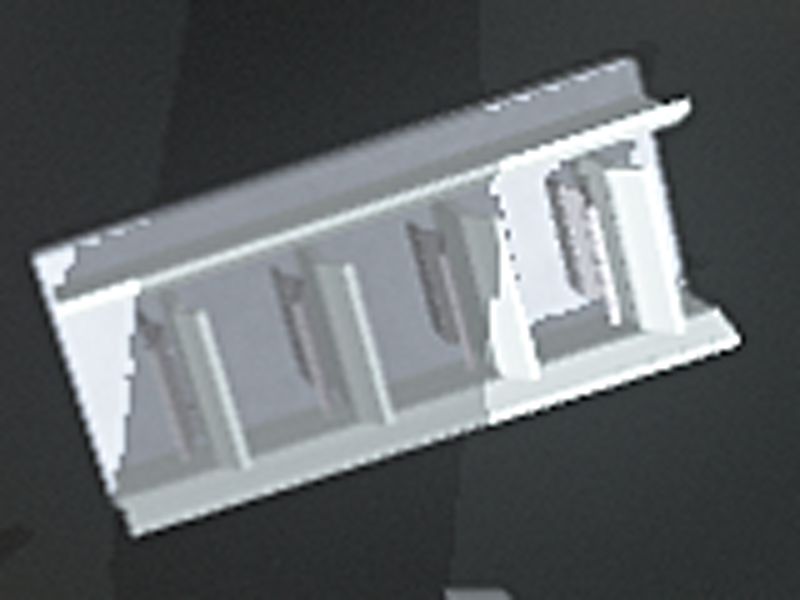

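```bash
python3 - <<'E'
from h import *
import pickle
np.set_printoptions(precision=4,suppress=True)
cs=pickle.load(open('c2.pkl','rb')); W=cs['wrist']
k=atz(W,225+428/9,105+377/9,.257); print(k)
print('collar ends on rod z.18',atz(W,225+348/9,105+300/9,.175),atz(W,225+530/9,105+300/9,.175))
print('hook tip',atz(W,120+483/6,190+470/6,.168))
go((k[0],k[1],.300),-5.3)
go((k[0],k[1],.237),-5.3)
E
```

```text
[0.6023 0.0032 0.257 ]
collar ends on rod z.18 [0.6045 0.0145 0.175 ] [ 0.6027 -0.0089  0.175 ]
hook tip [0.4428 0.1128 0.168 ]
pos [0.5637 0.0017 0.4505] yaw -4.49 tilt [ 0.0003 -0.     -1.    ] w 0.0854 F [-0.1  0.4 -0.1] t 3.45 q [-0.09 -0.12  1.55 -0.    1.7   1.56]
shift [ 0.0383 -0.0046  0.1505] turn 0.014194249909299076
pos [0.5637 0.0017 0.4505] yaw -4.49 tilt [ 0.0003 -0.     -1.    ] w 0.0854 F [-0.1  0.4 -0.1] t 3.45 q [-0.09 -0.12  1.55 -0.    1.7   1.56]
shift [ 0.0383 -0.0046  0.2135] turn 0.014194249909299076
```

```bash
python3 -m pendant '0.01 -0.002 0.03 0.005; 0.02 -0.004 0.06 0.01; 0.03 -0.004 0.09 0.014; 0.038 -0.004 0.12 0.014; 0.038 -0.004 0.15 0.014; 0.038 -0.004 0.15 0.014; 0.038 -0.004 0.15 0.014; 0.038 -0.004 0.15 0.014; 0.038 -0.004 0.15 0.014; 0.038 -0.004 0.15 0.014' 0.4; python3 -c "
from h import *
go((.6023,.0032,.237),-5.3)
c=cap('wrist','w3.png')
"
```

```text
time: 4.45
tool_pos: [0.6027, 0.0027, 0.3024]
orientation: [0.999, -0.046, 0.002, 0.0]
ft_force: [0.1, 0.4, 2.1]
gripper_width: 0.0511
pos [0.6027 0.0027 0.3024] yaw -5.28 tilt [ 3.1e-03 -3.0e-04 -1.0e+00] w 0.0511 F [0.1 0.4 2.1] t 4.45 q [-0.08 -0.01  1.7  -0.    1.45  1.58]
shift [-0.0007 -0.0005  0.0654] turn 0.00026606327725176395
```

View pics/w3.png

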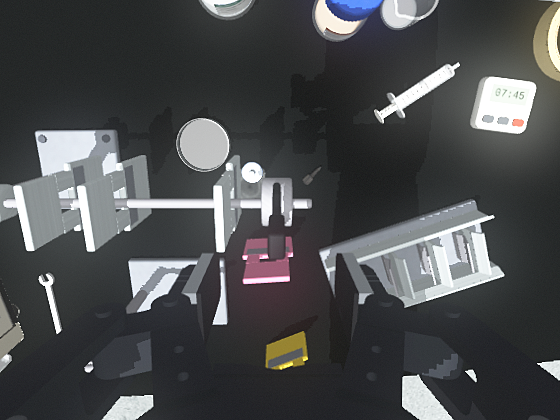

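```bash
python3 -m pendant '0 0 0.02 0; 0 0 0.04 0; 0 0 0.055 0; 0 0 0.064 0; 0 0 0.064 0; 0 0 0.064 0; 0 0 0.064 0; 0 0 0.064 0; 0 0 0.064 0; 0 0 0.064 0';  python3 -m pendant '0 0 0 0; 0 0 0 0; 0 0 0 0; 0 0 0 0; 0 0 0 0; 0 0 0 0; 0 0 0 0; 0 0 0 0; 0 0 0 0; 0 0 0 0' 1; python3 -c "
from h import *
go((.6023,.0032,.237),-5.3)
c=cap('wrist','w4.png')
"
```

```text
time: 5.5
tool_pos: [0.6023, 0.0027, 0.2368]
orientation: [0.999, -0.046, 0.0, 0.0]
ft_force: [-0.2, 0.9, 0.6]
gripper_width: 0.0512
time: 6.5
tool_pos: [0.6021, 0.0028, 0.2364]
orientation: [0.999, -0.046, 0.0, -0.0]
ft_force: [-0.5, 0.9, -0.2]
gripper_width: 0.0094
pos [0.6021 0.0028 0.2364] yaw -5.28 tilt [ 0.e+00  3.e-04 -1.e+00] w 0.0094 F [-0.5  0.9 -0.2] t 6.5 q [-0.08  0.03  1.77  0.    1.35  1.58]
shift [ 0.0001 -0.0004 -0.0006] turn 0.0002824378593153607
```

View pics/w4.png

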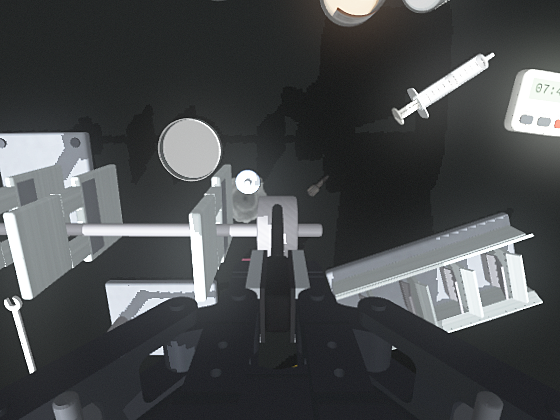

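```bash
python3 -m pendant '0 0 -0.003 0; 0 0 -0.005 0; 0 0.005 -0.005 0; 0 0.015 -0.005 0; 0 0.025 -0.005 0; 0 0.035 -0.005 0; 0 0.045 -0.005 0; 0 0.055 -0.005 0; 0 0.065 -0.005 0; 0 0.07 -0.005 0';  python3 -c "
from h import *
go((.6023,.0032,.237),-5.3)
c=cap('wrist','w5.png')
"
```

```text
time: 7.55
tool_pos: [0.5956, -0.0681, 0.2413]
orientation: [0.999, -0.047, -0.0, 0.0]
ft_force: [0.1, -1.3, -2.4]
gripper_width: 0.0091
pos [ 0.5956 -0.0681  0.2413] yaw -5.34 tilt [-1.e-04 -1.e-04 -1.e+00] w 0.0091 F [ 0.1 -1.3 -2.4] t 7.55 q [-0.2   0.02  1.77 -0.    1.35  1.46]
shift [ 0.0001 -0.0717  0.0043] turn -0.0006689073078687481
```

View pics/w5.png

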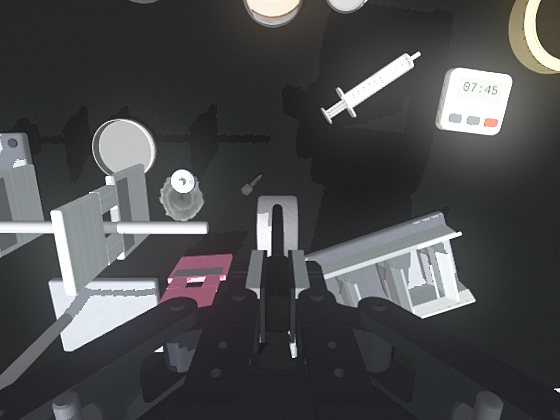

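```bash
python3 -c "
from h import *
go((.437,.06,.300),-4.4)
"
```

```text
pos [ 0.5956 -0.0684  0.2413] yaw -5.35 tilt [-1.e-04 -5.e-04 -1.e+00] w 0.0095 F [-0.3  0.1 -1.8] t 7.6 q [-0.2   0.02  1.77 -0.    1.35  1.46]
shift [-0.1699 -0.1131 -0.0587] turn -0.0165945868288921
```

```bash
python3 -m pendant '0 0 -0.025 0; 0 0 -0.055 0; -0.03 -0.01 -0.059 0; -0.07 -0.03 -0.059 -0.005; -0.11 -0.055 -0.059 -0.01; -0.14 -0.085 -0.059 -0.015; -0.165 -0.11 -0.059 -0.0165; -0.17 -0.113 -0.059 -0.0165; -0.17 -0.113 -0.059 -0.0165; -0.17 -0.113 -0.059 -0.0165';  python3 -c "
from h import *
import pickle
go((.437,.06,.300),-4.4)
cs={n:cap(n,n+'6.png') for n in ['scene','side','wrist']}
pickle.dump(cs,open('c6.pkl','wb'))
crop(cs['scene'],'s6a.png',165,160,365,310,4)
crop(cs['side'],'d6a.png',195,185,365,325,4.5)
"
```

```text
time: 8.6
tool_pos: [0.4373, 0.0608, 0.3005]
orientation: [0.999, -0.038, 0.0, 0.0]
ft_force: [0.1, -0.5, -1.6]
gripper_width: 0.0093
pos [0.4373 0.0608 0.3005] yaw -4.34 tilt [ 7.e-04 -4.e-04 -1.e+00] w 0.0093 F [ 0.1 -0.5 -1.6] t 8.6 q [ 0.02 -0.39  2.02 -0.    1.51  1.66]
shift [-0.0002  0.0009  0.0005] turn 0.0009947923546962624
```

View pics/wrist6.png

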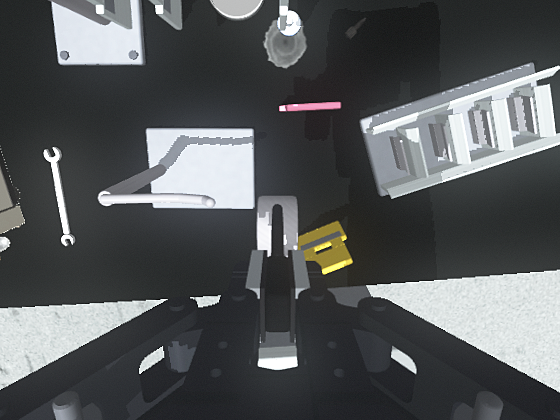

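View pics/s6a.png

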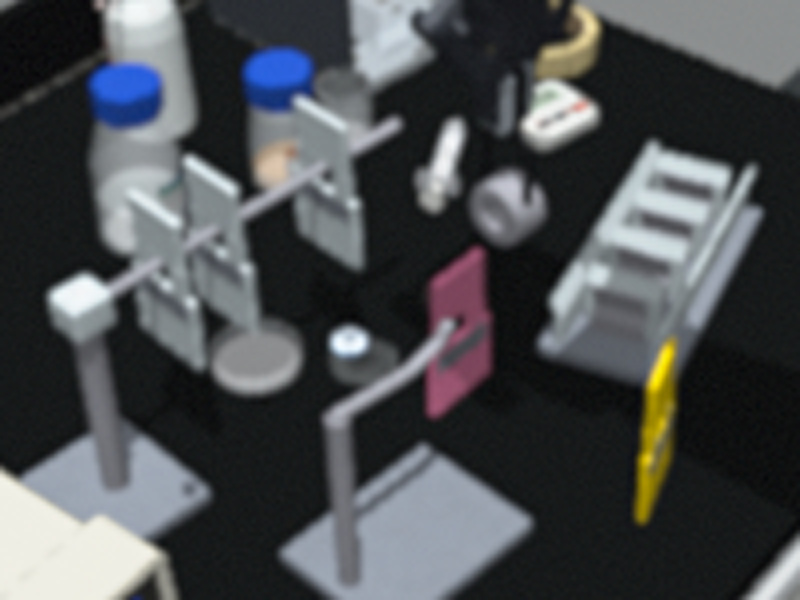

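View pics/d6a.png

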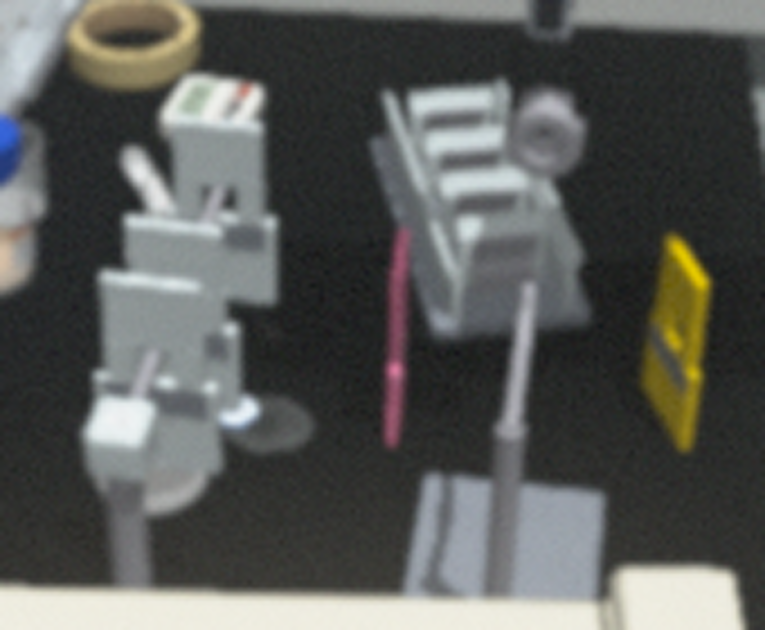

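```bash
python3 - <<'E'
from h import *
import pickle
np.set_printoptions(precision=4,suppress=True)
cs=pickle.load(open('c6.pkl','rb')); W=cs['wrist']
crop(W,'w6h.png',85,115,265,220,4.4)
print([atz(W,*p,.012) for p in [(147,128),(253,128),(255,207),(154,207)]])
print([atz(W,*p,z) for p,z in [((104,199),.157),((210,202),.168),((160,199),.152)]])
E
```

```text
[array([0.5005, 0.212 , 0.012 ]), array([0.4902, 0.0856, 0.012 ]), array([0.3928, 0.0924, 0.012 ]), array([0.4026, 0.2205, 0.012 ])]
[array([0.4497, 0.2038, 0.157 ]), array([0.4431, 0.1136, 0.168 ]), array([0.4449, 0.1588, 0.152 ])]
```

View pics/w6h.png

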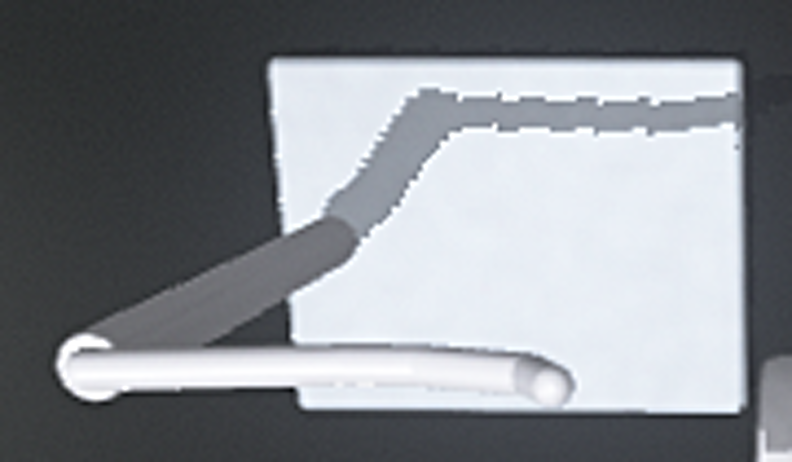

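```bash
python3 -m pendant '0 0 0.02 0; 0 0 0.04 0; 0.001 0 0.06 0; 0.001 -0.003 0.08 0; 0.001 -0.006 0.095 0; 0.001 -0.01 0.105 0; 0.001 -0.01 0.105 0; 0.001 -0.01 0.105 0; 0.001 -0.01 0.105 0; 0.001 -0.01 0.105 0';  python3 -c "
from h import *
import pickle
go((.4455,.1475,.1955),-4.4)
cs={n:cap(n,n+'7.png') for n in ['scene','side','wrist']}
crop(cs['scene'],'s7a.png',205,200,325,290,6)
crop(cs['side'],'d7a.png',245,185,365,285,6)
"
```

```text
time: 9.75
tool_pos: [0.4392, 0.0711, 0.1965]
orientation: [0.999, -0.038, 0.001, -0.0]
ft_force: [0.3, -0.1, -0.6]
gripper_width: 0.0092
pos [0.4392 0.0711 0.1965] yaw -4.34 tilt [ 0.002  0.    -1.   ] w 0.0092 F [ 0.3 -0.1 -0.6] t 9.75 q [ 0.04 -0.32  2.14 -0.    1.32  1.69]
shift [ 0.0005 -0.0767  0.001 ] turn 0.0010309286429648395
```

View pics/s7a.png

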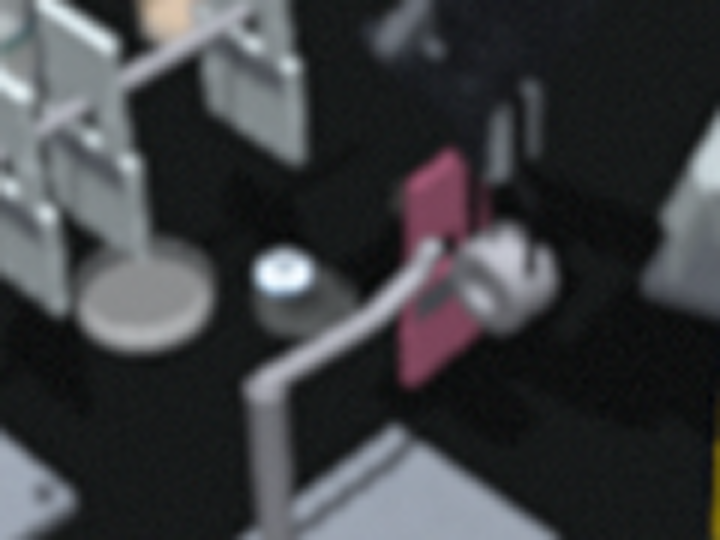

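View pics/d7a.png

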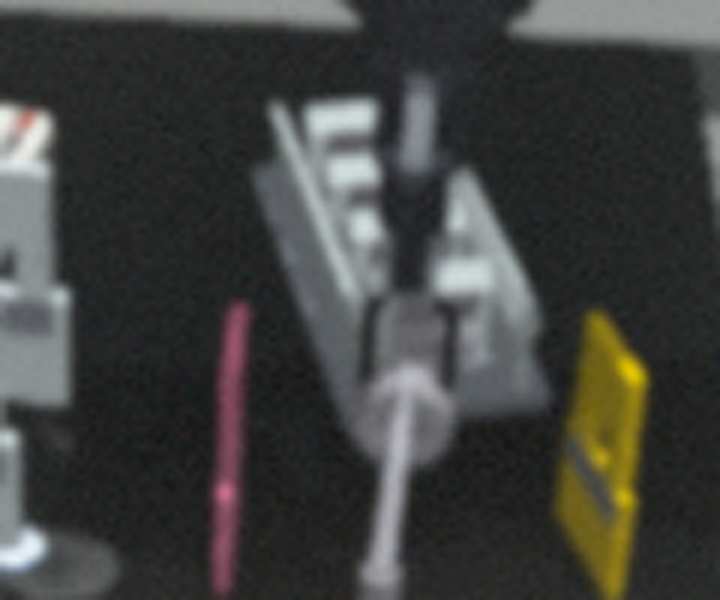

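View pics/wrist7.png

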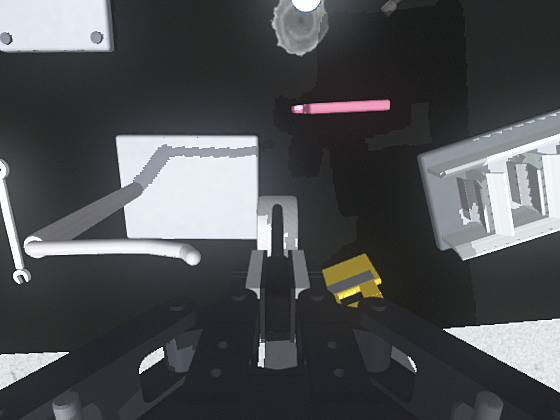

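```bash
python3 -m pendant '0 -0.008 0.001 0; 0 -0.018 0.001 0; 0 -0.028 0.001 0; 0 -0.038 0.001 0; 0 -0.048 0.001 0; 0 -0.058 0.001 0; 0 -0.068 0.001 0; 0 -0.0765 0.001 0; 0 -0.0765 0.001 0; 0 -0.0765 0.001 0';  python3 -c "
from h import *
import pickle
go((.4455,.1475,.1955),-4.4)
cs={n:cap(n,n+'8.png') for n in ['scene','side','wrist']}
crop(cs['scene'],'s8a.png',205,200,325,290,6)
crop(cs['side'],'d8a.png',245,185,365,285,6)
"
```

```text
time: 10.9
tool_pos: [0.4443, 0.1475, 0.1943]
orientation: [0.999, -0.038, -0.0, 0.0]
ft_force: [0.6, -0.6, -2.0]
gripper_width: 0.0091
pos [0.4443 0.1475 0.1943] yaw -4.31 tilt [-2.e-04 -3.e-04 -1.e+00] w 0.0091 F [ 0.6 -0.6 -2. ] t 10.9 q [ 0.21 -0.26  2.1  -0.    1.3   1.85]
shift [ 0.0012 -0.0001 -0.0012] turn 0.00160292255009966
```

View pics/s8a.png

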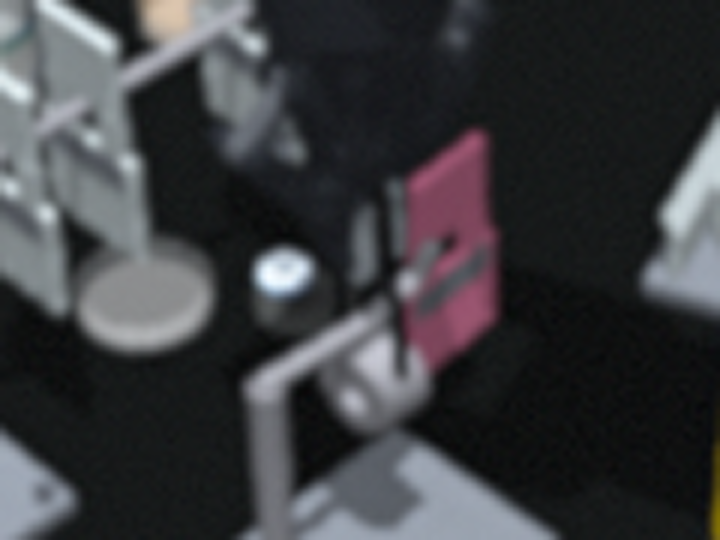

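View pics/d8a.png

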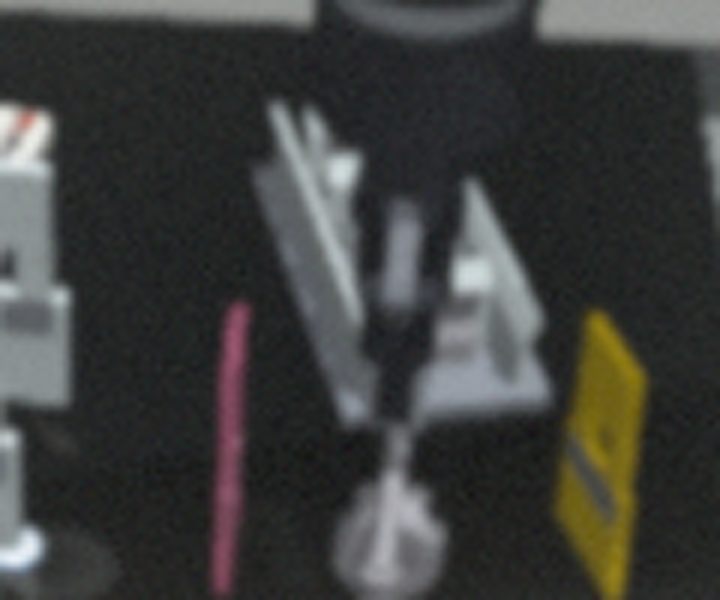

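```bash
python3 -m pendant '0.001 0 0.003 0; 0.001 0 0.006 0; 0.001 0 0.009 0; 0.001 0 0.012 0; 0.001 0 0.015 0; 0.001 0 0.017 0; 0.001 0 0.019 0; 0.001 0 0.0195 0; 0.001 0 0.0195 0; 0.001 0 0.0195 0';  python3 -c "
from h import *
import pickle
go((.4455,.1475,.1955),-4.4)
cs={n:cap(n,n+'9.png') for n in ['scene','side','wrist']}
crop(cs['scene'],'s9a.png',205,200,325,290,6)
crop(cs['side'],'d9a.png',245,185,365,305,5)
"
```

```text
time: 12.05
tool_pos: [0.4454, 0.1473, 0.175]
orientation: [0.999, -0.038, 0.0, -0.0]
ft_force: [-0.4, 0.9, -1.0]
gripper_width: 0.0095
pos [0.4454 0.1473 0.175 ] yaw -4.34 tilt [ 3.e-04  0.e+00 -1.e+00] w 0.0095 F [-0.4  0.9 -1. ] t 12.05 q [ 0.2  -0.23  2.11 -0.    1.26  1.85]
shift [ 0.     -0.0002 -0.0205] turn 0.0010680969605826925
```

View pics/s9a.png

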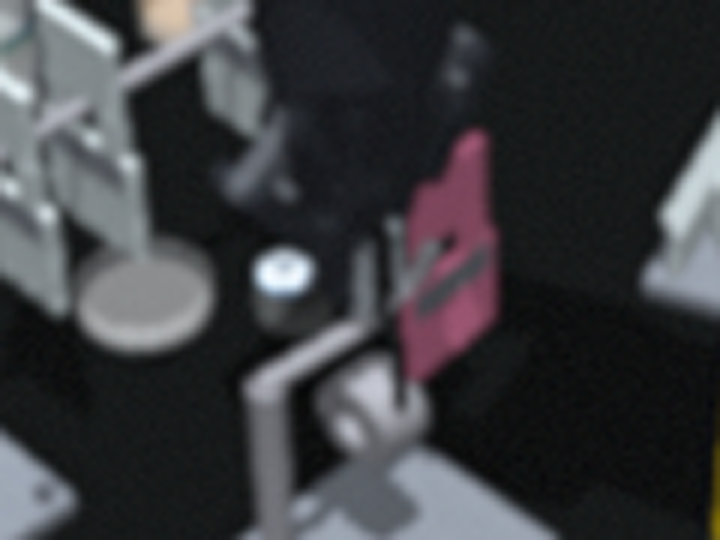

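View pics/wrist9.png

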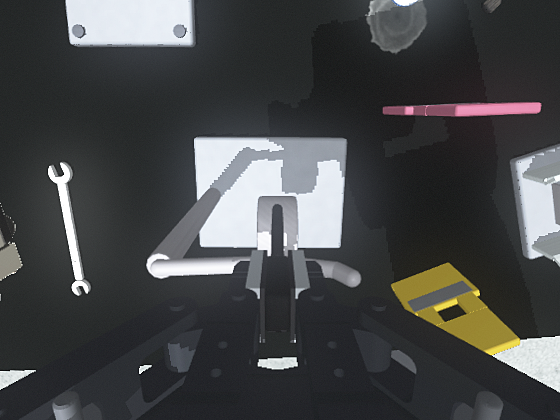

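```bash
python3 -m pendant '0 0 0.0005 0; 0 0 0.001 0; 0 0 0.001 0; 0 0 0.0015 0; 0 0 0.0015 0; 0 0 0.002 0; 0 0 0.002 0; 0 0 0.002 0; 0 0 0.002 0; 0 0 0.002 0'
```

```text
time: 13.2
tool_pos: [0.4457, 0.1474, 0.174]
orientation: [0.999, -0.038, 0.0, -0.0]
ft_force: [-3.2, -1.8, 5.8]
gripper_width: 0.0091
```

Contact (5.8 N up). Release slightly and lift.

```bash
python3 -m pendant '0 0 -0.001 0; 0 0 -0.001 0; 0 0 -0.001 0; 0 0 -0.001 0; 0 0 -0.001 0; 0 0 -0.001 0; 0 0 -0.001 0; 0 0 -0.001 0; 0 0 -0.001 0; 0 0 -0.001 0' 0.76;python3 -c "
from h import *
cs={n:cap(n,n+'10.png') for n in ['scene','side','wrist']}
crop(cs['scene'],'s10a.png',205,200,325,290,6)
crop(cs['wrist'],'w10a.png',140,130,400,330,3)
"
```

```text
time: 14.2
tool_pos: [0.4454, 0.1473, 0.1739]
orientation: [0.999, -0.038, 0.0, -0.0]
ft_force: [1.0, -0.6, 0.1]
gripper_width: 0.0205
```

View pics/s10a.png

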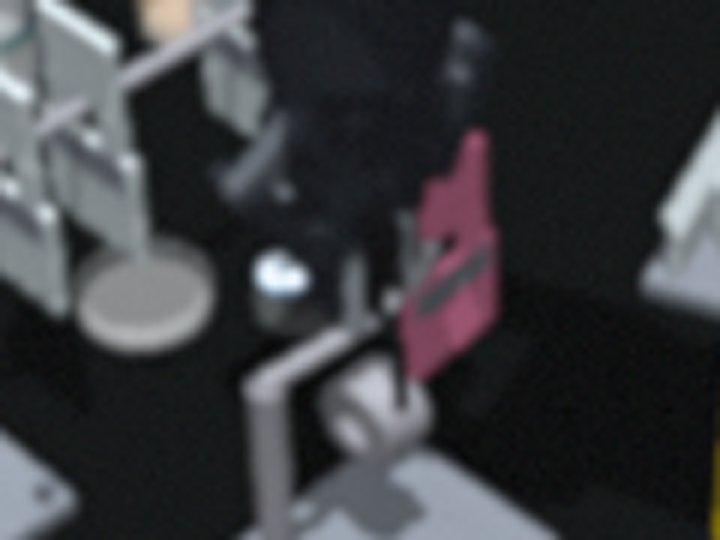

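View pics/w10a.png

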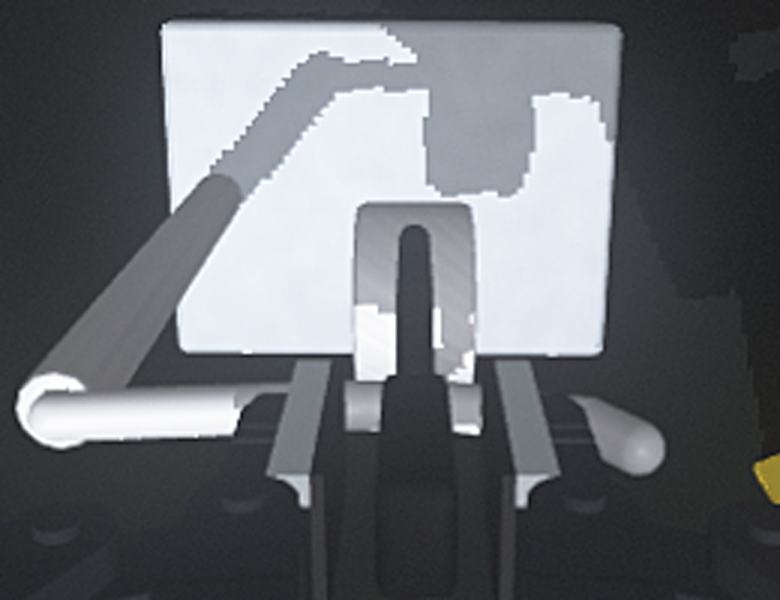

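```bash
python3 -m pendant '0 0 -0.01 0; 0 0 -0.025 0; 0 0 -0.045 0; 0 0 -0.065 0; 0 0 -0.085 0; 0 0 -0.105 0; 0 0 -0.126 0; 0 0 -0.126 0; 0 0 -0.126 0; 0 0 -0.126 0' 0.76;python3 -c "
from h import *
cs={n:cap(n,n+'11.png') for n in ['scene','side','wrist']}
crop(cs['scene'],'s11a.png',205,200,325,290,6)
crop(cs['wrist'],'w11a.png',120,110,400,330,2.8)
go((.6062,.0426,.285),-5.3)
"
```

```text
time: 15.35
tool_pos: [0.4449, 0.1472, 0.2988]
orientation: [0.999, -0.038, -0.001, 0.0]
ft_force: [-0.4, -0.2, 0.2]
gripper_width: 0.0203
pos [0.4449 0.1472 0.2985] yaw -4.34 tilt [-2.2e-03 -5.0e-04 -1.0e+00] w 0.0202 F [ 0.  -0.3  0. ] t 15.5 q [ 0.2  -0.32  1.97 -0.    1.49  1.85]
shift [0.1688 0.0921 0.0132] turn 0.016789770068915133
```

View pics/s11a.png

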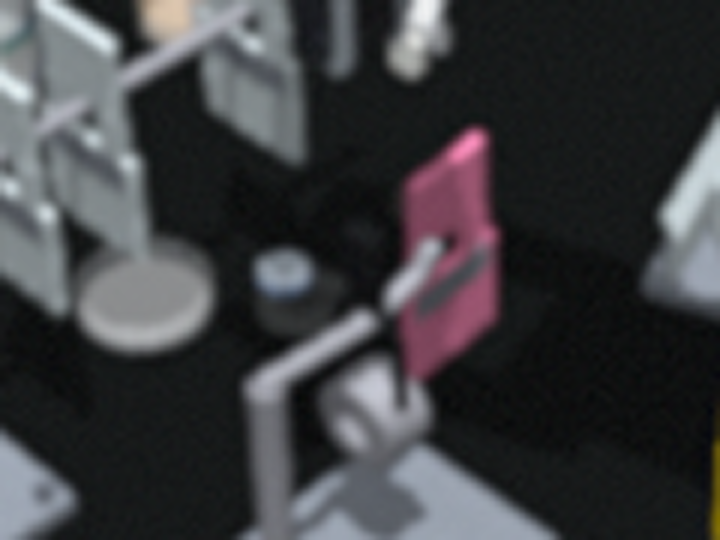

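View pics/w11a.png

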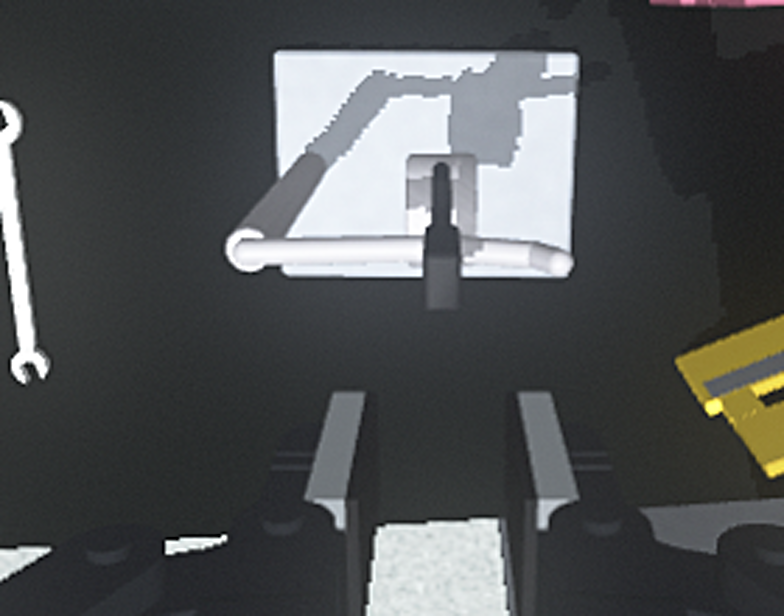

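```bash
python3 -m pendant '0.03 0.01 0 0; 0.06 0.025 0 0.005; 0.09 0.045 0 0.01; 0.12 0.065 0 0.015; 0.15 0.085 0.005 0.0165; 0.1685 0.092 0.013 0.0165; 0.1685 0.092 0.013 0.0165; 0.1685 0.092 0.013 0.0165; 0.1685 0.092 0.013 0.0165; 0.1685 0.092 0.013 0.0165' 0.6;python3 -c "
from h import *
c=cap('wrist','w12.png')
go((.6062,.0426,.190),-5.3)
"
```

```text
time: 16.5
tool_pos: [0.6059, 0.0435, 0.2875]
orientation: [0.999, -0.046, 0.0, -0.0]
ft_force: [-0.6, 0.4, 0.0]
gripper_width: 0.0343
pos [0.606  0.0435 0.2875] yaw -5.23 tilt [ 0.001  0.    -1.   ] w 0.0342 F [-0.7  0.1  1.1] t 16.55 q [-0.02  0.01  1.7   0.    1.43  1.65]
shift [0.0002 0.0009 0.0975] turn 0.0012087969794823037
```

View pics/w12.png

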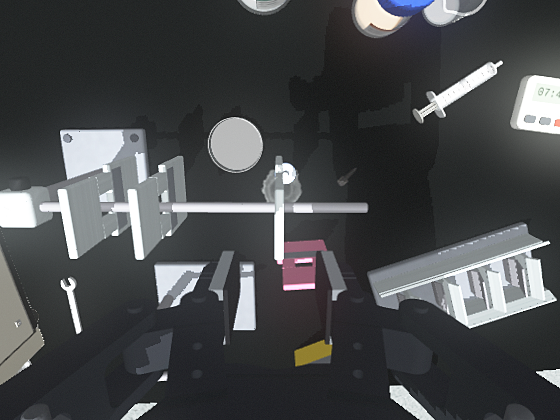

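```bash
python3 -m pendant '0 0.001 0.02 0; 0 0.001 0.04 0; 0 0.001 0.06 0; 0 0.001 0.08 0; 0 0.001 0.09 0; 0 0.001 0.097 0; 0 0.001 0.097 0; 0 0.001 0.097 0; 0 0.001 0.097 0; 0 0.001 0.097 0' && python3 -m pendant '0 0 0 0; 0 0 0 0; 0 0 0 0; 0 0 0 0; 0 0 0 0; 0 0 0 0; 0 0 0 0; 0 0 0 0; 0 0 0 0; 0 0 0 0' 1;python3 -c "
from h import *
c=cap('wrist','w13.png')
go((.6062,.0426,.190),-5.3)
"
```

```text
time: 17.55
tool_pos: [0.6069, 0.0418, 0.191]
orientation: [0.999, -0.046, 0.001, -0.0]
ft_force: [-0.1, -0.7, 0.0]
gripper_width: 0.0342
time: 18.55
tool_pos: [0.6065, 0.0419, 0.1901]
orientation: [0.999, -0.046, 0.0, -0.0]
ft_force: [0.1, 0.2, 2.2]
gripper_width: 0.0053
pos [0.6065 0.0418 0.1901] yaw -5.28 tilt [ 5.e-04  0.e+00 -1.e+00] w 0.0051 F [ 0.7 -0.   3.1] t 18.6 q [-0.02  0.07  1.8   0.    1.27  1.64]
shift [-0.0004 -0.0007  0.0001] turn 0.00029460018183066587
```

View pics/w13.png

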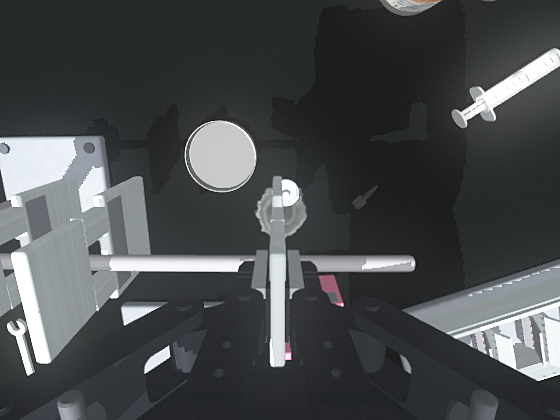

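```bash
python3 -m pendant '0 0 -0.003 0; 0 0 -0.006 0; 0 0.01 -0.006 0; 0 0.02 -0.006 0; 0 0.03 -0.006 0; 0 0.045 -0.006 0; 0 0.06 -0.006 0; 0 0.075 -0.006 0; 0 0.09 -0.006 0; 0 0.095 -0.006 0';python3 -c "
from h import *
np.set_printoptions(precision=4,suppress=True)
c=cap('wrist','w14.png')
s=manip.sense(); z=s['tool_pos'][2]+.019
print([atz(c,277,v,z) for v in (222,368)])
go((.47,-.155,.23),14.3)
"
```

```text
time: 19.6
tool_pos: [0.5974, -0.0547, 0.1958]
orientation: [0.999, -0.047, 0.0, 0.0]
ft_force: [0.3, 0.5, 0.1]
gripper_width: 0.0049
[array([ 0.6326, -0.0577,  0.2149]), array([ 0.5727, -0.0521,  0.2149])]
pos [ 0.5974 -0.0547  0.1959] yaw -5.39 tilt [ 0.0001 -0.0004 -1.    ] w 0.0052 F [-0.3 -0.3 -0.7] t 19.65 q [-0.18  0.05  1.81 -0.    1.28  1.48]
shift [-0.1175  0.1119 -0.0341] turn -0.34367870780088317
```

View pics/w14.png

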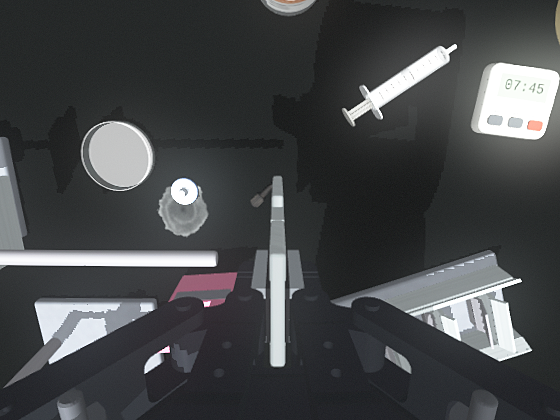

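```bash
python3 -c "
import cv2
i=cv2.imread('pics/w14.png'); cv2.imwrite('pics/w14c.png',cv2.resize(i[165:380,215:345],None,fx=2.8,fy=2.8,interpolation=cv2.INTER_CUBIC))"
```

```text
(no output)
```

View pics/w14c.png

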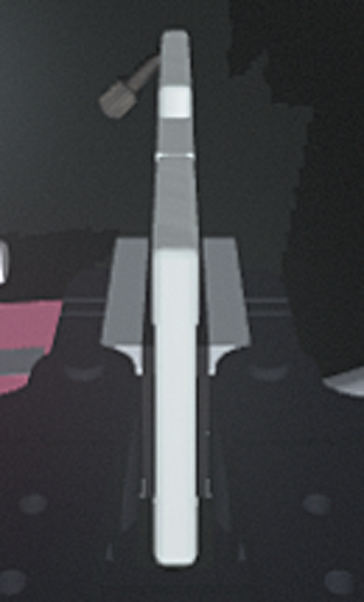

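```bash
python3 -c "
from h import *
go((.4855,-.2252,.26),14.3)
"
```

```text
pos [ 0.5974 -0.0547  0.1959] yaw -5.39 tilt [ 1.e-04 -4.e-04 -1.e+00] w 0.0052 F [-0.3 -0.3 -0.7] t 19.65 q [-0.18  0.05  1.81 -0.    1.28  1.48]
shift [-0.0954  0.1803 -0.0641] turn -0.34367870780088317
```

```bash
python3 -m pendant '0 0.01 -0.02 -0.04; 0 0.03 -0.04 -0.08; -0.01 0.055 -0.06 -0.12; -0.03 0.085 -0.064 -0.17; -0.05 0.115 -0.064 -0.22; -0.07 0.145 -0.064 -0.27; -0.09 0.17 -0.064 -0.32; -0.0954 0.18 -0.064 -0.344; -0.0954 0.18 -0.064 -0.344; -0.0954 0.18 -0.064 -0.344';python3 -c "
from h import *
import pickle
cs={n:cap(n,n+'15.png') for n in ['scene','side','wrist']}
pickle.dump(cs,open('c15.pkl','wb'))
go((.4855,-.2252,.26),14.3)
crop(cs['scene'],'s15a.png',265,170,385,260,6)
crop(cs['wrist'],'w15a.png',50,200,330,400,2.8)
"
```

```text
time: 20.65
tool_pos: [0.4863, -0.2229, 0.2599]
orientation: [0.992, 0.125, 0.0, -0.0]
ft_force: [0.0, 0.3, 0.2]
gripper_width: 0.0052
pos [ 0.4866 -0.2224  0.2598] yaw 14.49 tilt [ 0.e+00  3.e-04 -1.e+00] w 0.005 F [-1.1 -0.2 -1.2] t 20.8 q [-0.53 -0.14  1.89  0.    1.39  0.79]
shift [-0.0017  0.0024 -0.0002] turn 0.003269007452543791
```

View pics/wrist15.png

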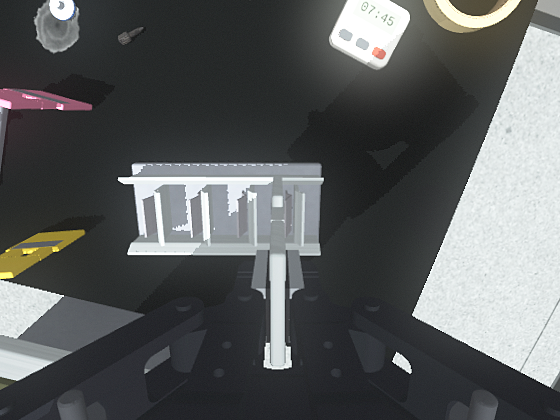

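View pics/s15a.png

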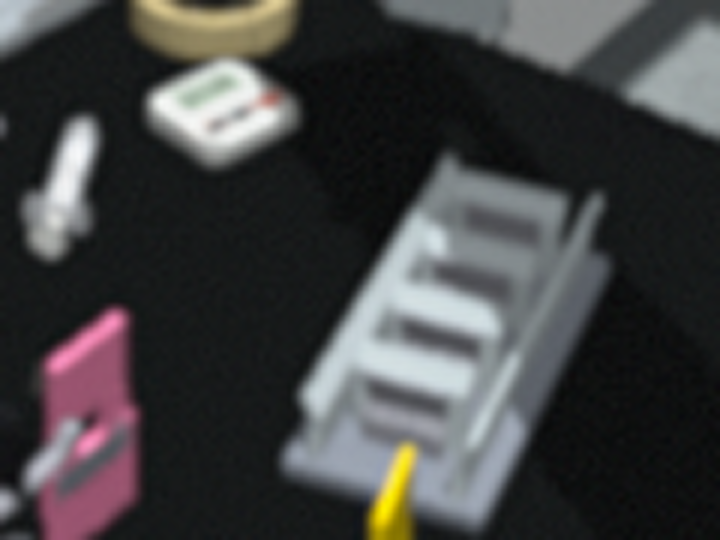

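```bash
python3 -c "
import cv2
i=cv2.imread('pics/wrist15.png'); cv2.imwrite('pics/w15c.png',cv2.resize(i[155:265,110:330],None,fx=3.6,fy=3.6,interpolation=cv2.INTER_CUBIC))"
```

```text
(no output)
```

View pics/w15c.png

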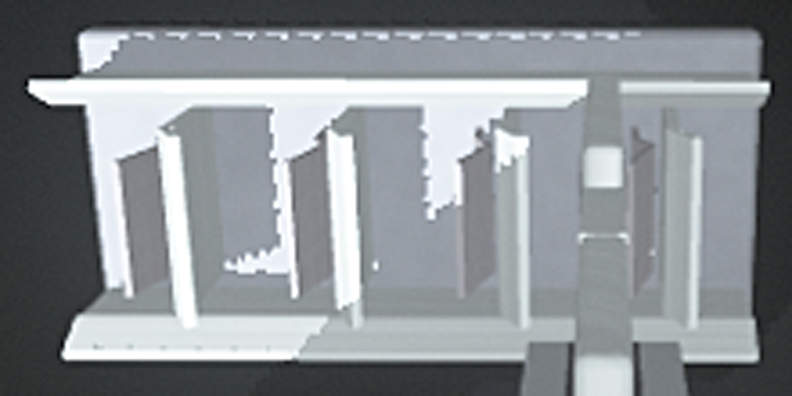

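```bash
cat >> h.py <<'E'
def rackfrom(c,tl,tr):
    A=atz(c,*tl,.012);B=atz(c,*tr,.012); v=A-B; L=np.linalg.norm(v); yaw=np.degrees(np.arctan2(-v[0],v[1]))
    ya=v/L; xa=np.array([ya[1],-ya[0],0]); C=(A+B)/2-.05*xa; C[2]=0
    print('rack C',C,'yaw',yaw,'L',L); 
    for i,y in enumerate([-.072,-.024,.024,.072]): print('slot',i,(C+y*ya)[:2])
    return C,yaw,xa,ya
E
python3 - <<'E'
from h import *
import pickle
np.set_printoptions(precision=4,suppress=True)
c=pickle.load(open('c15.pkl','rb'))['wrist']
g=lambda x,y:(110+x/3.6,155+y/3.6)
C,yaw,xa,ya=rackfrom(c,g(80,31),g(762,32))
for i,y in enumerate([-.072,-.024,.024,.072]):
    for z in (.012,.06): print(i,z,[ ((proj(c,C+y*ya+x*xa+[0,0,z])-[110,155])*3.6).round(0) for x in (-.032,.032)])
# panel pose in camera: head top ends
E
```

```text
rack C [ 0.4382 -0.1775  0.    ] yaw 14.310002414392946 L 0.2100588522754615
slot 0 [ 0.456  -0.2473]
slot 1 [ 0.4441 -0.2008]
slot 2 [ 0.4322 -0.1542]
slot 3 [ 0.4204 -0.1077]
0 0.012 [array([651., 283.]), array([653.,  89.])]
0 0.06 [array([657., 342.]), array([660., 124.])]
1 0.012 [array([503., 283.]), array([499.,  89.])]
1 0.06 [array([490., 341.]), array([484., 124.])]
2 0.012 [array([355., 282.]), array([344.,  89.])]
2 0.06 [array([323., 340.]), array([309., 123.])]
3 0.012 [array([208., 282.]), array([191.,  88.])]
3 0.06 [array([158., 339.]), array([135., 123.])]
```

```bash
python3 - <<'E'
from h import *
import pickle
np.set_printoptions(precision=4,suppress=True)
cs=pickle.load(open('c15.pkl','rb'));S=cs['scene'];D=cs['side']
g=lambda x,y:(265+x/6,170+y/6)
print([atz(S,*g(*p),.012) for p in [(283,463),(480,525),(610,258)]])
C=np.array([.4382,-.1775,0]);a=np.radians(14.3);xa=np.array([np.cos(a),np.sin(a),0]);ya=np.array([-np.sin(a),np.cos(a),0])
print([C+x*xa+y*ya for x,y in [(.05,.106),(-.05,.106),(-.05,-.106)]])
crop(D,'d15a.png',245,165,365,285,5)
E
```

```text
[array([ 0.4542, -0.0575,  0.012 ]), array([ 0.3581, -0.0798,  0.012 ]), array([ 0.4129, -0.2885,  0.012 ])]
[array([ 0.4605, -0.0624,  0.    ]), array([ 0.3636, -0.0871,  0.    ]), array([ 0.4159, -0.2926,  0.    ])]
```

View pics/d15a.png

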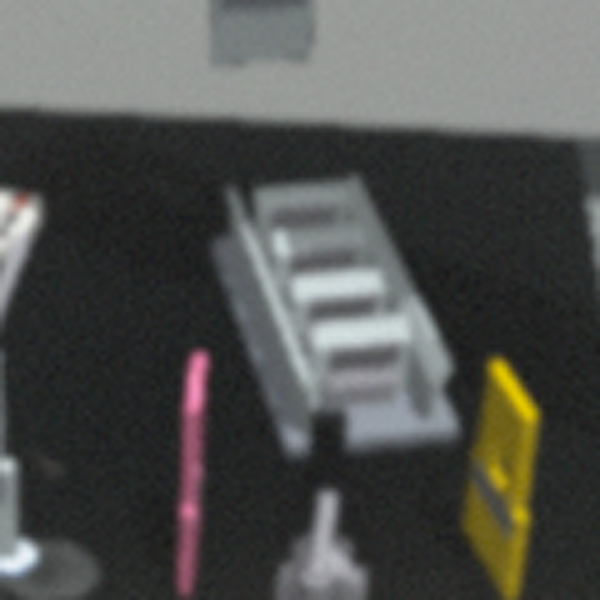

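```bash
python3 -c "
from h import *
go((.456,-.2473,.20),14.3)
"
```

```text
pos [ 0.4866 -0.2224  0.2598] yaw 14.49 tilt [ 0.e+00  3.e-04 -1.e+00] w 0.005 F [-1.1 -0.2 -1.2] t 20.8 q [-0.53 -0.14  1.89  0.    1.39  0.79]
shift [-0.0358  0.0164  0.0598] turn 0.003269007452543791
```

```bash
python3 -m pendant '-0.01 0.005 0 0.003; -0.025 0.01 0 0.003; -0.036 0.0165 0.01 0.003; -0.036 0.0165 0.03 0.003; -0.036 0.0165 0.05 0.003; -0.036 0.0165 0.06 0.003; -0.036 0.0165 0.06 0.003; -0.036 0.0165 0.06 0.003; -0.036 0.0165 0.06 0.003; -0.036 0.0165 0.06 0.003';python3 -c "
from h import *
import pickle
cs={n:cap(n,n+'16.png') for n in ['scene','side','wrist']}
pickle.dump(cs,open('c16.pkl','wb'))
go((.456,-.2473,.2),14.3)
crop(cs['wrist'],'w16c.png',0,130,400,400,2)
"
```

```text
time: 21.8
tool_pos: [0.4558, -0.2485, 0.201]
orientation: [0.992, 0.124, 0.001, 0.001]
ft_force: [0.5, -0.3, 0.6]
gripper_width: 0.0054
pos [ 0.4555 -0.2483  0.2005] yaw 14.26 tilt [ 9.e-04 -6.e-04 -1.e+00] w 0.0052 F [-0.8  0.2 -0. ] t 21.95 q [-0.6  -0.14  1.99 -0.    1.29  0.72]
shift [ 0.0007 -0.0008  0.0005] turn -0.0006144380156548864
```

View pics/w16c.png

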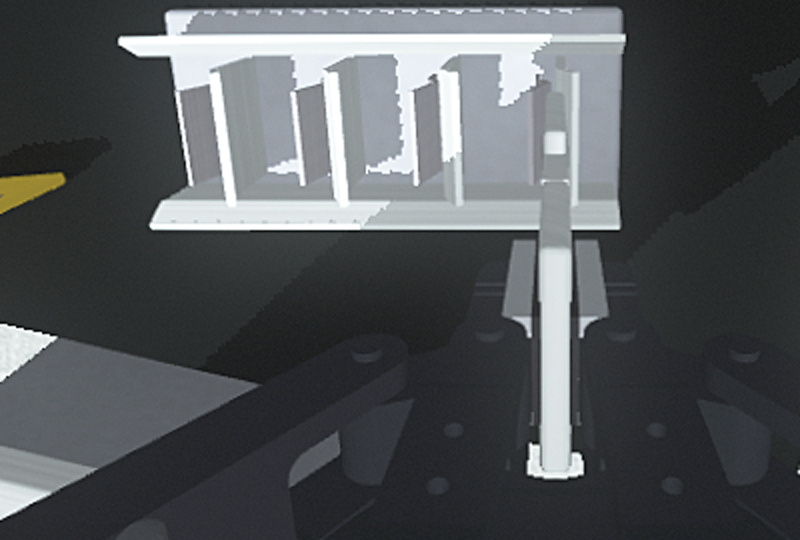

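```bash
python3 - <<'E'
from h import *
import pickle
np.set_printoptions(precision=4,suppress=True)
c=pickle.load(open('c16.pkl','rb'))['wrist']
crop(c,'w16d.png',60,125,340,275,2.8)
C,yaw,xa,ya=rackfrom(c,(83.5,135),(311,135))
T=np.array([.4555,-.2483,.2005])
for y in (-.072,-.024,.024,.072):
  print([ ((proj(c,C+y*ya+x*xa+[0,0,z])-[60,125])*2.8).round(0) for z in (.012,.06) for x in (-.0325,.0325) ])
print('panel',[((proj(c,T+x*xa+[0,0,z])-[60,125])*2.8).round(0) for x,z in [(.024,.019),(-.024,.019),(.03,-.096),(-.03,-.096),(.03,-.041)]])
E
```

```text
rack C [ 0.4377 -0.1773  0.    ] yaw 14.033097532440696 L 0.20924978231495706
slot 0 [ 0.4552 -0.2471]
slot 1 [ 0.4436 -0.2005]
slot 2 [ 0.4319 -0.154 ]
slot 3 [ 0.4203 -0.1074]
[array([602., 269.]), array([602.,  81.]), array([601., 319.]), array([601., 103.])]
[array([464., 268.]), array([457.,  81.]), array([441., 318.]), array([431., 102.])]
[array([327., 268.]), array([312.,  81.]), array([282., 317.]), array([262., 102.])]
[array([191., 267.]), array([169.,  81.]), array([126., 316.]), array([ 96., 102.])]
panel [array([604., 358.]), array([603., 675.]), array([606., 140.]), array([605., 373.]), array([605., 196.])]
```

View pics/w16d.png

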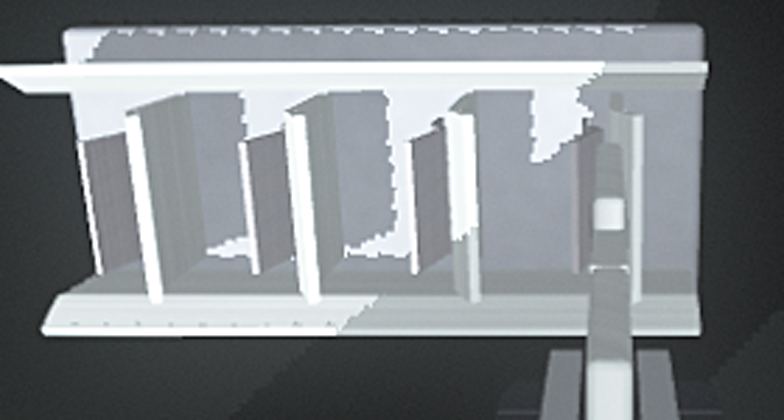

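```bash
python3 - <<'E'
from h import *
import pickle
np.set_printoptions(precision=4,suppress=True)
c=pickle.load(open('c16.pkl','rb'))['wrist']
C,yaw,xa,ya=rackfrom(c,(83.5,135),(311,135))
for z in (.012,.02,.03,.04,.05,.06,.07,.08):
  f=lambda u,v: (atz(c,60+u/2.8,125+v/2.8,z)-C-[0,0,z])
  print(z,'outer top/bot',[round(f(u,v)@xa,4) for u,v in [(650,62),(650,335)]],'inner',[round(f(u,v)@xa,4) for u,v in [(500,90),(500,295)]], 'fence0',[round(f(*p)@ya,4) for p in [(636,112),(637,300)]],'x', [round(f(*p)@xa,4) for p in [(636,112),(637,300)]],'f3',[round(f(*p)@ya,4) for p in [(130,112),(155,300)]],'ends',[round(f(*p)@ya,4) for p in [(5,75),(707,70),(45,330),(700,330)]],'leaf3',[round(f(*p)@ya,4) for p in [(80,140),(98,272)]],[round(f(*p)@xa,4) for p in [(80,140),(98,272)]])
E
```

```text
rack C [ 0.4377 -0.1773  0.    ] yaw 14.033097532440696 L 0.20924978231495706
slot 0 [ 0.4552 -0.2471]
slot 1 [ 0.4436 -0.2005]
slot 2 [ 0.4319 -0.154 ]
slot 3 [ 0.4203 -0.1074]
0.012 outer top/bot [np.float64(0.0389), np.float64(-0.0571)] inner [np.float64(0.0296), np.float64(-0.0422)] fence0 [np.float64(-0.0832), np.float64(-0.0844)] x [np.float64(0.0224), np.float64(-0.0439)] f3 [np.float64(0.0865), np.float64(0.0863)] ends [np.float64(0.1277), np.float64(-0.1064), np.float64(0.1282), np.float64(-0.1069)] leaf3 [np.float64(0.1051), np.float64(0.1055)] [np.float64(0.0126), np.float64(-0.0345)]
0.02 outer top/bot [np.float64(0.0398), np.float64(-0.0538)] inner [np.float64(0.0306), np.float64(-0.0394)] fence0 [np.float64(-0.083), np.float64(-0.0841)] x [np.float64(0.0237), np.float64(-0.041)] f3 [np.float64(0.0825), np.float64(0.0823)] ends [np.float64(0.1227), np.float64(-0.1056), np.float64(0.1232), np.float64(-0.106)] leaf3 [np.float64(0.1006), np.float64(0.101)] [np.float64(0.0141), np.float64(-0.0318)]
0.03 outer top/bot [np.float64(0.0408), np.float64(-0.0498)] inner [np.float6
[... 1754 characters left out ...]
at64(-0.0824)] x [np.float64(0.0315), np.float64(-0.0228)] f3 [np.float64(0.0574), np.float64(0.0572)] ends [np.float64(0.0911), np.float64(-0.1004), np.float64(0.0915), np.float64(-0.1008)] leaf3 [np.float64(0.0726), np.float64(0.0729)] [np.float64(0.0234), np.float64(-0.0151)]
0.08 outer top/bot [np.float64(0.046), np.float64(-0.0295)] inner [np.float64(0.0386), np.float64(-0.0178)] fence0 [np.float64(-0.0811), np.float64(-0.0821)] x [np.float64(0.033), np.float64(-0.0191)] f3 [np.float64(0.0524), np.float64(0.0522)] ends [np.float64(0.0848), np.float64(-0.0994), np.float64(0.0852), np.float64(-0.0997)] leaf3 [np.float64(0.067), np.float64(0.0673)] [np.float64(0.0253), np.float64(-0.0117)]
```

```bash
python3 -m pendant '0.0007 -0.001 0.01 0; 0.0007 -0.001 0.02 0; 0.0007 -0.001 0.03 0; 0.0007 -0.001 0.035 0; 0.0007 -0.001 0.04 0; 0.0007 -0.001 0.045 0; 0.0007 -0.001 0.05 0; 0.0007 -0.001 0.055 0; 0.0007 -0.001 0.06 0; 0.0007 -0.001 0.06 0';python3 -c "
from h import *
c=cap('wrist','w17.png'); crop(c,'w17d.png',60,105,340,305,2.8)
"
```

```text
time: 22.95
tool_pos: [0.4555, -0.2463, 0.139]
orientation: [0.992, 0.124, -0.0, -0.001]
ft_force: [-0.6, 1.8, -2.2]
gripper_width: 0.0051
```

View pics/w17d.png

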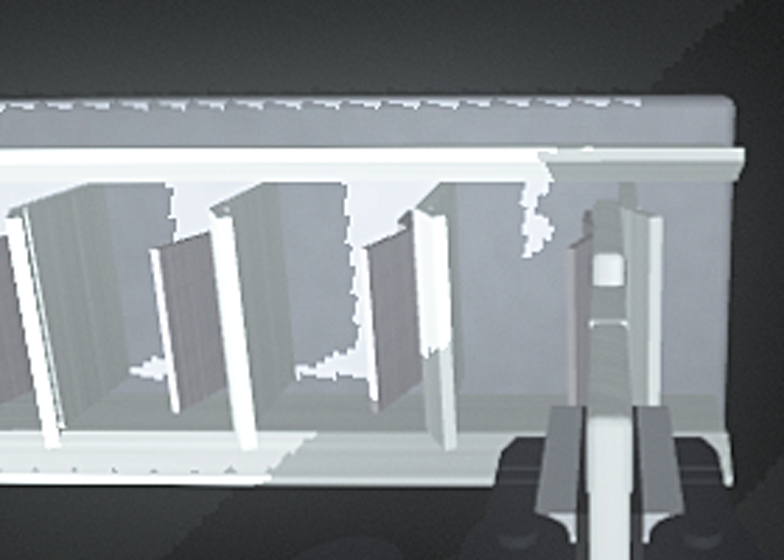

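```bash
python3 -m pendant '0 0 0.004 0; 0 0 0.008 0; 0 0 0.012 0; 0 0 0.016 0; 0 0 0.02 0; 0 0 0.024 0; 0 0 0.028 0; 0 0 0.031 0; 0 0 0.031 0; 0 0 0.031 0'
```

```text
time: 24.0
tool_pos: [0.4559, -0.2463, 0.1091]
orientation: [0.992, 0.124, 0.0, -0.001]
ft_force: [-1.1, 6.1, 3.8]
gripper_width: 0.005
```

```bash
python3 -m pendant '0 0 0.001 0; 0 0 0.001 0; 0 0 0.002 0; 0 0 0.002 0; 0 0 0.003 0; 0 0 0.003 0; 0 0 0.003 0; 0 0 0.003 0; 0 0 0.003 0; 0 0 0.003 0'
```

```text
time: 25.0
tool_pos: [0.4562, -0.2464, 0.1083]
orientation: [0.992, 0.124, 0.0, -0.001]
ft_force: [-5.5, 9.0, 14.2]
gripper_width: 0.0053
```

```bash
python3 -m pendant '0 0 0 0; 0 0 0 0; 0 0 0 0; 0 0 0 0; 0 0 -0.003 0; 0 0 -0.003 0; 0 0 -0.003 0; 0 0 -0.003 0; 0 0 -0.003 0; 0 0 -0.003 0' 0.72; python3 -c "
from h import *
c=cap('wrist','w18.png'); crop(c,'w18d.png',60,105,340,305,2.8)
"
```

```text
time: 26.0
tool_pos: [0.4557, -0.247, 0.1088]
orientation: [0.992, 0.124, -0.0, -0.0]
ft_force: [-0.2, -0.2, -0.1]
gripper_width: 0.0235
```

View pics/w18.png

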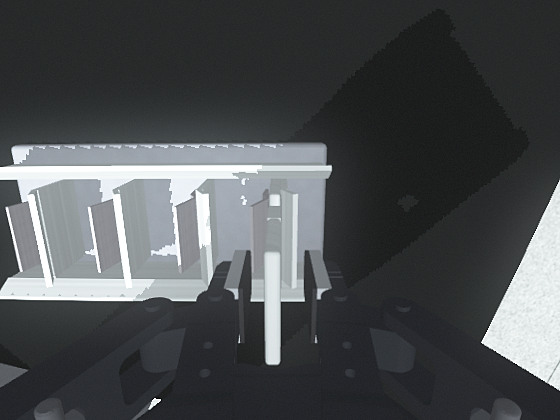

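```bash
python3 -m pendant '0 0 -0.01 0; 0 0 -0.03 0; 0 0 -0.05 0; 0 0 -0.075 0; 0 0 -0.1 0; 0 0 -0.13 0; 0 0 -0.16 0; 0 0 -0.16 0; 0 0 -0.16 0; 0 0 -0.16 0'; python3 -c "
from h import *
import pickle
np.set_printoptions(precision=4,suppress=True)
cs={n:cap(n,n+'19.png') for n in ['scene','side','wrist']}
pickle.dump(cs,open('c19.pkl','wb'))
c=cs['wrist']; crop(c,'w19d.png',60,145,340,345,2.8)
crop(cs['scene'],'s19.png',265,150,385,250,6)
go((.6159,.1343,.285),-5.3)
"
```

```text
time: 27.05
tool_pos: [0.4551, -0.2467, 0.2676]
orientation: [0.992, 0.124, -0.001, -0.001]
ft_force: [-0.0, -0.5, -0.7]
gripper_width: 0.0237
pos [ 0.4551 -0.2466  0.2672] yaw 14.25 tilt [-0.0024  0.0016 -1.    ] w 0.0238 F [-0.2  1.  -0.2] t 27.2 q [-0.6  -0.18  1.91 -0.    1.41  0.72]
shift [ 0.2496 -0.3296 -0.0176] turn 0.3412950544322409
```

View pics/w19d.png

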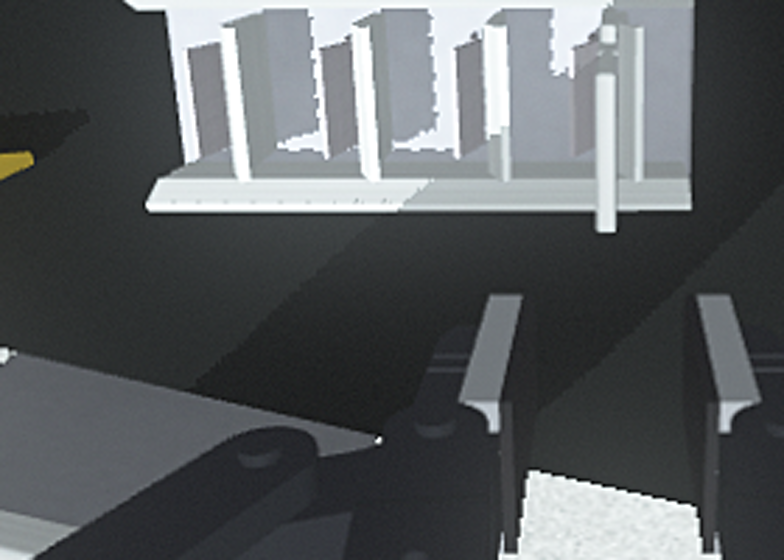

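View pics/s19.png

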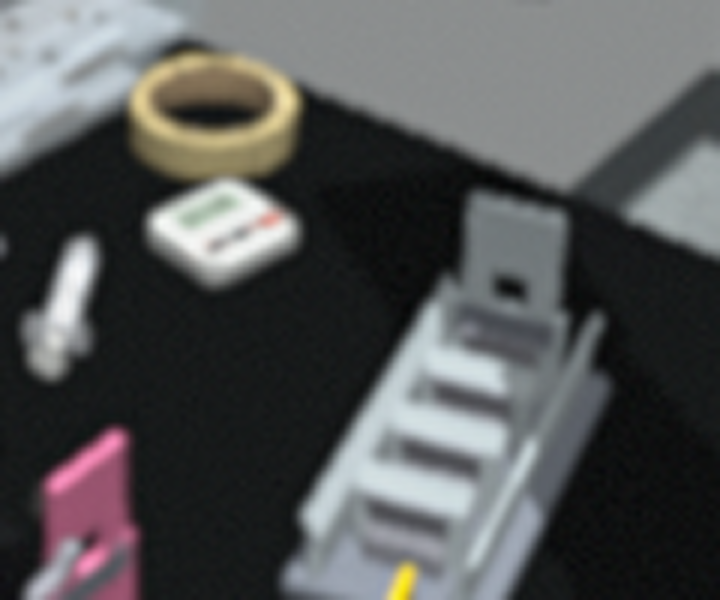

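```bash
cat >> h.py <<'E'
def headz(c,a,b,w=.048):
    for z in np.arange(.115,.150,.003):
        A=atz(c,*a,z);B=atz(c,*b,z); print(round(z,3),'w',round(np.linalg.norm(A-B)*1000,1),'mid',((A+B)/2)[:2].round(4))
E
python3 - <<'E'
from h import *
import pickle
cs=pickle.load(open('c19.pkl','rb'))
g=lambda x,y:(60+x/2.8,145+y/2.8)
headz(cs['wrist'],g(605,73),g(606,233))
E
python3 -m pendant '0.02 -0.03 -0.01 0.03; 0.045 -0.06 -0.018 0.07; 0.07 -0.09 -0.018 0.11; 0.095 -0.125 -0.018 0.15; 0.12 -0.16 -0.018 0.19; 0.145 -0.195 -0.018 0.23; 0.17 -0.23 -0.018 0.27; 0.195 -0.26 -0.018 0.3; 0.22 -0.29 -0.018 0.33; 0.2496 -0.3296 -0.018 0.341' 0.6;  python3 -c "
from h import *
go((.6159,.1343,.285),-5.3)
c=cap('wrist','w20.png')"
```

```text
0.115 w 50.1 mid [ 0.4524 -0.2466]
0.118 w 49.5 mid [ 0.4532 -0.2464]
0.121 w 49.0 mid [ 0.4539 -0.2463]
0.124 w 48.5 mid [ 0.4547 -0.2461]
0.127 w 47.9 mid [ 0.4555 -0.2459]
0.13 w 47.4 mid [ 0.4563 -0.2457]
0.133 w 46.9 mid [ 0.457  -0.2455]
0.136 w 46.3 mid [ 0.4578 -0.2454]
0.139 w 45.8 mid [ 0.4586 -0.2452]
0.142 w 45.3 mid [ 0.4594 -0.245 ]
0.145 w 44.7 mid [ 0.4602 -0.2448]
0.148 w 44.2 mid [ 0.4609 -0.2446]
time: 28.2
tool_pos: [0.6166, 0.1348, 0.2857]
orientation: [0.999, -0.047, -0.001, 0.0]
ft_force: [-0.0, -0.9, 0.2]
gripper_width: 0.0342
pos [0.6166 0.1348 0.2857] yaw -5.38 tilt [-1.6e-03 -8.0e-04 -1.0e+00] w 0.0342 F [-0.  -0.9  0.2] t 28.2 q [ 0.13  0.06  1.65 -0.    1.43  1.8 ]
shift [-0.0007  0.0006  0.0007] turn -0.0014046362906860134
```

View pics/w20.png

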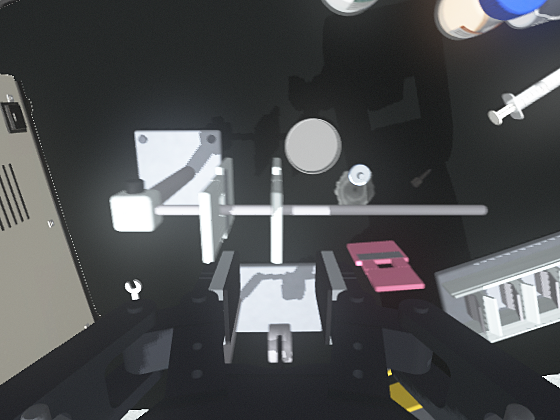

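```bash
python3 -m pendant '0 0 0.02 0; 0 0 0.04 0; 0 0 0.06 0; 0 0 0.08 0; 0 0 0.09 0; 0 0 0.0955 0; 0 0 0.0955 0; 0 0 0.0955 0; 0 0 0.0955 0; 0 0 0.0955 0' && python3 -m pendant '0 0 0 0; 0 0 0 0; 0 0 0 0; 0 0 0 0; 0 0 0 0; 0 0 0 0; 0 0 0 0; 0 0 0 0; 0 0 0 0; 0 0 0 0' 1;python3 -c "
from h import *
c=cap('wrist','w21.png')
go((.6159,.1343,.190),-5.3)
"
```

```text
time: 29.25
tool_pos: [0.617, 0.1339, 0.1925]
orientation: [0.999, -0.046, 0.001, -0.0]
ft_force: [0.6, -0.2, 0.5]
gripper_width: 0.034
time: 30.25
tool_pos: [0.6166, 0.1339, 0.1917]
orientation: [0.999, -0.046, 0.0, -0.0]
ft_force: [-1.1, 0.9, 3.9]
gripper_width: 0.0049
pos [0.6166 0.1339 0.1917] yaw -5.28 tilt [ 5.e-04  1.e-04 -1.e+00] w 0.0052 F [-0.3 -1.7  3.8] t 30.3 q [0.13 0.12 1.75 0.   1.27 1.79]
shift [-0.0007 -0.0003  0.0017] turn 0.00033070062124289894
```

View pics/w21.png

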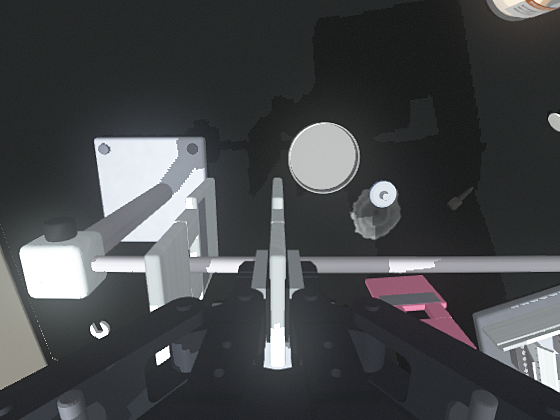

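```bash
python3 -m pendant '0 0 -0.003 0; 0 0 -0.006 0; 0 0.01 -0.006 0; 0 0.03 -0.006 0; 0 0.055 -0.006 0; 0 0.08 -0.006 0; 0 0.11 -0.006 0; 0 0.14 -0.006 0; 0 0.17 -0.006 0; 0 0.19 -0.006 0';python3 -c "
from h import *
c=cap('wrist','w22.png'); crop(c,'w22c.png',215,165,345,380,2.8)
go((.4436,-.2005,.262),14.2)
"
```

```text
time: 31.3
tool_pos: [0.5982, -0.0577, 0.1969]
orientation: [0.999, -0.047, -0.0, 0.0]
ft_force: [0.1, 0.8, -0.6]
gripper_width: 0.0051
pos [ 0.5981 -0.0599  0.1969] yaw -5.46 tilt [-9.0e-04 -2.4e-03 -1.0e+00] w 0.0054 F [-0.1 -2.8 -0.8] t 31.35 q [-0.19  0.05  1.81 -0.    1.28  1.48]
shift [-0.1405  0.1548 -0.0646] turn -0.3430982893357573
```

View pics/w22.png

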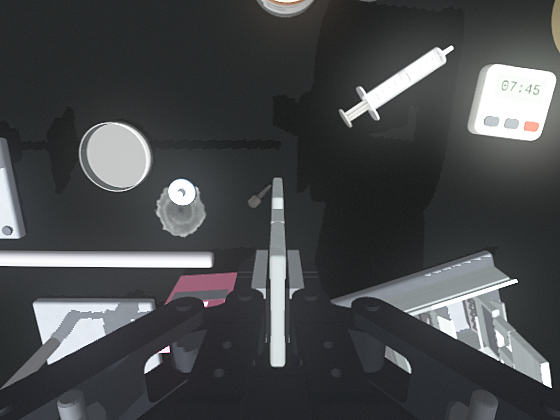

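View pics/w22c.png

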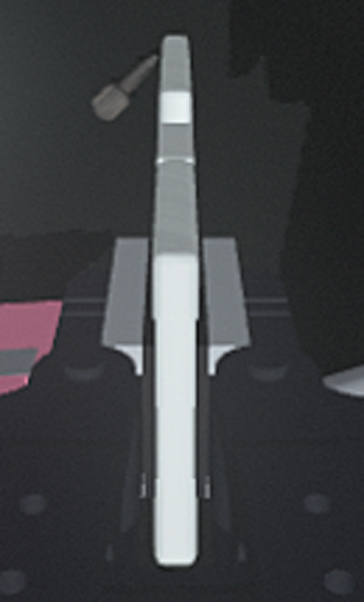

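```bash
python3 -c "
from h import *
go((.4203,-.107,.262),14.2)
"
```

```text
pos [ 0.5981 -0.0599  0.1969] yaw -5.46 tilt [-9.0e-04 -2.4e-03 -1.0e+00] w 0.0054 F [-0.1 -2.8 -0.8] t 31.35 q [-0.19  0.05  1.81 -0.    1.28  1.48]
shift [-0.1725  0.064  -0.0648] turn -0.3430982893357573
```

```bash
python3 -m pendant '0 0.01 -0.02 -0.04; -0.01 0.015 -0.04 -0.08; -0.03 0.02 -0.06 -0.12; -0.06 0.03 -0.065 -0.17; -0.09 0.04 -0.065 -0.22; -0.12 0.05 -0.065 -0.27; -0.15 0.06 -0.065 -0.32; -0.1725 0.064 -0.065 -0.342; -0.1725 0.064 -0.065 -0.342; -0.1725 0.064 -0.065 -0.342';python3 -c "
from h import *
import pickle
cs={n:cap(n,n+'23.png') for n in ['scene','side','wrist']}
pickle.dump(cs,open('c23.pkl','wb'))
go((.4203,-.107,.205),14.2)
"
```

```text
time: 32.35
tool_pos: [0.4211, -0.1033, 0.2624]
orientation: [0.992, 0.124, 0.0, 0.0]
ft_force: [0.1, 0.4, -1.0]
gripper_width: 0.0052
pos [ 0.4218 -0.1031  0.2623] yaw 14.33 tilt [-1.e-04  1.e-04 -1.e+00] w 0.0053 F [ 0.8 -0.1 -0.7] t 32.5 q [-0.36 -0.39  2.09  0.    1.45  0.96]
shift [-0.0024  0.0034  0.0573] turn 0.002219419587969499
```

View pics/wrist23.png

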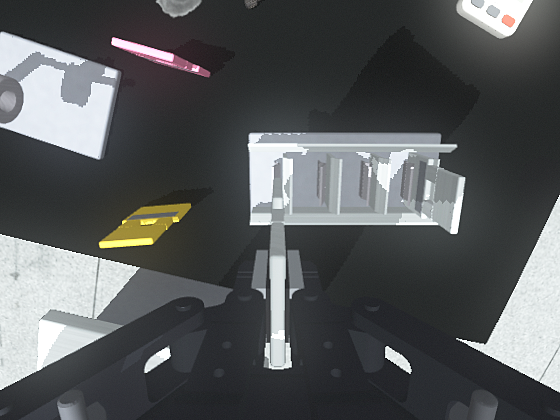

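```bash
python3 -m pendant '-0.001 0.001 0 0; -0.0024 0.0034 0.01 0.002; -0.0024 0.0034 0.03 0.002; -0.0024 0.0034 0.05 0.002; -0.0024 0.0034 0.057 0.002; -0.0024 0.0034 0.057 0.002; -0.0024 0.0034 0.057 0.002; -0.0024 0.0034 0.057 0.002; -0.0024 0.0034 0.057 0.002; -0.0024 0.0034 0.057 0.002';python3 -c "
from h import *
import pickle
cs={n:cap(n,n+'24.png') for n in ['wrist']}
pickle.dump(cs,open('c24.pkl','wb'))
crop(cs['wrist'],'w24c.png',230,110,510,260,2.8)
go((.4203,-.107,.205),14.2)
"
```

```text
time: 33.5
tool_pos: [0.4202, -0.1072, 0.2061]
orientation: [0.992, 0.124, 0.001, 0.0]
ft_force: [0.2, -0.3, -0.5]
gripper_width: 0.0053
pos [ 0.42   -0.1071  0.2059] yaw 14.2 tilt [ 1.e-03 -4.e-04 -1.e+00] w 0.0053 F [-0.4 -0.   0.1] t 33.55 q [-0.37 -0.36  2.15 -0.    1.34  0.95]
shift [ 0.0003 -0.0001  0.0009] turn 6.159685585053618e-06
```

View pics/w24c.png

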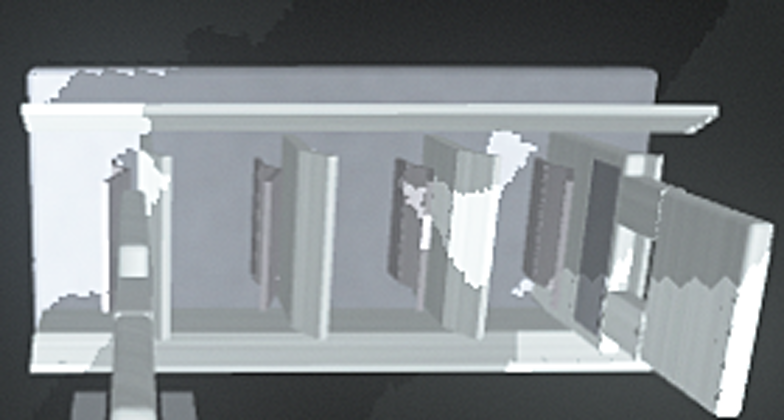

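```bash
python3 -m pendant '0 0 0.01 0; 0 0 0.02 0; 0 0 0.03 0; 0 0 0.04 0; 0 0 0.045 0; 0 0 0.05 0; 0 0 0.055 0; 0 0 0.06 0; 0 0 0.064 0; 0 0 0.064 0';python3 -c "
from h import *
c=cap('wrist','w25.png'); crop(c,'w25d.png',200,105,480,305,2.8)
"
```

```text
time: 34.55
tool_pos: [0.4197, -0.1066, 0.1408]
orientation: [0.992, 0.124, -0.0, -0.001]
ft_force: [0.2, 1.9, -2.4]
gripper_width: 0.0051
```

View pics/w25d.png

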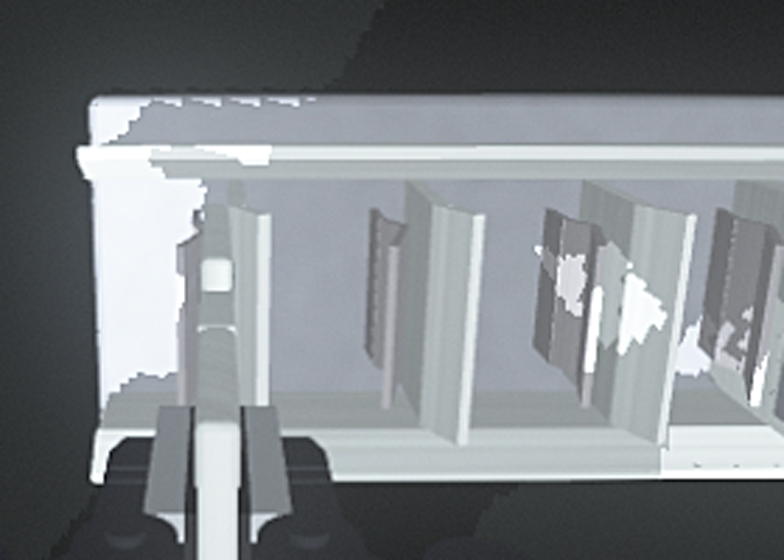

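```bash
python3 -m pendant '0 0 0.004 0; 0 0 0.008 0; 0 0 0.012 0; 0 0 0.016 0; 0 0 0.02 0; 0 0 0.024 0; 0 0 0.028 0; 0 0 0.031 0; 0 0 0.031 0; 0 0 0.031 0' && python3 -m pendant '0 0 0.001 0; 0 0 0.001 0; 0 0 0.002 0; 0 0 0.002 0; 0 0 0.003 0; 0 0 0.003 0; 0 0 0.003 0; 0 0 0.003 0; 0 0 0.003 0; 0 0 0.003 0'
```

```text
time: 35.6
tool_pos: [0.4202, -0.1066, 0.1106]
orientation: [0.992, 0.123, 0.001, -0.0]
ft_force: [0.5, 5.3, 2.8]
gripper_width: 0.0053
time: 36.6
tool_pos: [0.4205, -0.1068, 0.1098]
orientation: [0.992, 0.124, 0.0, -0.0]
ft_force: [-5.1, 7.0, 16.2]
gripper_width: 0.0052
```

Seated (z 0.1098, 16 N on the floor). Release and lift.

```bash
python3 -m pendant '0 0 0 0; 0 0 0 0; 0 0 0 0; 0 0 0 0; 0 0 -0.003 0; 0 0 -0.003 0; 0 0 -0.003 0; 0 0 -0.003 0; 0 0 -0.003 0; 0 0 -0.003 0' 0.72 && python3 -m pendant '0 0 -0.01 0; 0 0 -0.03 0; 0 0 -0.05 0; 0 0 -0.075 0; 0 0 -0.1 0; 0 0 -0.13 0; 0 0 -0.16 0; 0 0 -0.16 0; 0 0 -0.16 0; 0 0 -0.16 0'; python3 -c "
from h import *
import pickle
np.set_printoptions(precision=4,suppress=True)
cs={n:cap(n,n+'26.png') for n in ['scene','side','wrist']}
pickle.dump(cs,open('c26.pkl','wb'))
c=cs['wrist']; crop(c,'w26d.png',230,120,510,320,2.8)
go((.6178,.1772,.285),-5.3)
"
```

```text
time: 37.6
tool_pos: [0.4198, -0.107, 0.1103]
orientation: [0.992, 0.124, -0.0, -0.0]
ft_force: [-0.4, 0.0, 1.3]
gripper_width: 0.0239
time: 38.6
tool_pos: [0.4193, -0.1068, 0.2693]
orientation: [0.992, 0.124, -0.001, -0.0]
ft_force: [-0.3, 0.1, 0.2]
gripper_width: 0.024
pos [ 0.4192 -0.1068  0.2689] yaw 14.2 tilt [-0.0025  0.0009 -1.    ] w 0.0238 F [-0.4 -0.   0.2] t 38.75 q [-0.37 -0.4   2.08 -0.    1.46  0.95]
shift [ 0.2622 -0.2266 -0.0164] turn 0.34032474444593724
```

View pics/w26d.png

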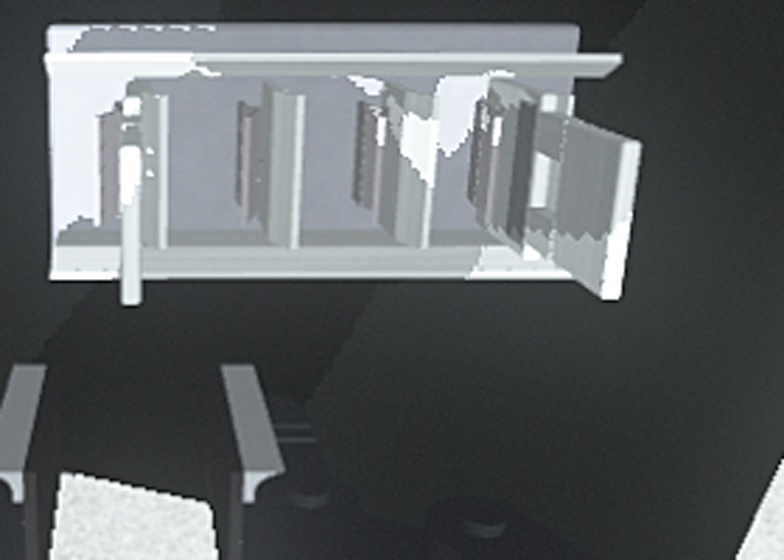

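View pics/scene26.png

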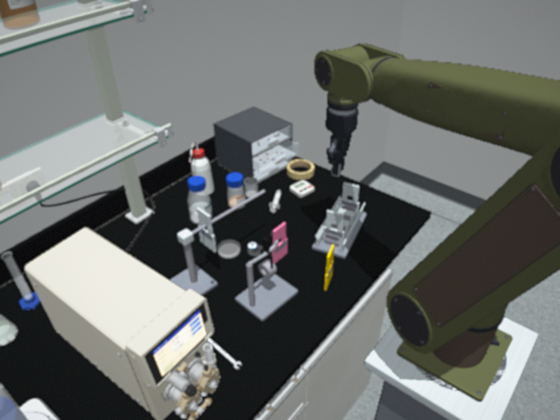

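```bash
python3 -m pendant '0.03 -0.02 -0.01 0.03; 0.06 -0.045 -0.0165 0.07; 0.09 -0.07 -0.0165 0.11; 0.12 -0.095 -0.0165 0.15; 0.15 -0.125 -0.0165 0.19; 0.18 -0.155 -0.0165 0.23; 0.21 -0.18 -0.0165 0.27; 0.24 -0.205 -0.0165 0.31; 0.262 -0.2266 -0.0165 0.34; 0.262 -0.2266 -0.0165 0.34' 0.6;  python3 -c "
from h import *
go((.6178,.1772,.190),-5.3)
c=cap('wrist','w27.png')"
```

```text
time: 39.75
tool_pos: [0.6188, 0.1797, 0.2847]
orientation: [0.999, -0.045, -0.001, -0.0]
ft_force: [-0.2, -0.0, 0.6]
gripper_width: 0.0343
pos [0.6188 0.1797 0.2847] yaw -5.11 tilt [-2.6e-03  2.0e-04 -1.0e+00] w 0.0343 F [-0.2 -0.   0.6] t 39.75 q [0.2  0.09 1.62 0.   1.43 1.86]
shift [-0.0006  0.0025  0.0947] turn 0.0032546696421085985
```

View pics/w27.png

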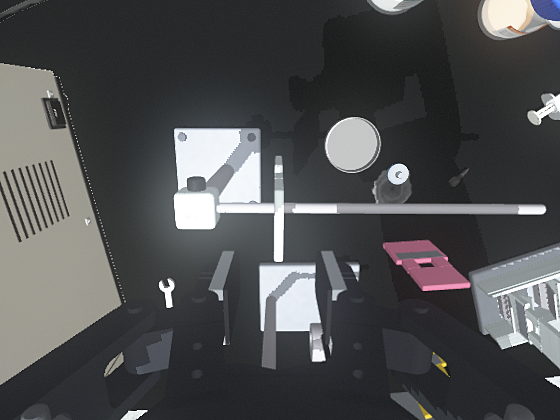

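```bash
python3 -m pendant '0 0.0015 0.02 0.003; 0 0.0015 0.04 0.003; 0 0.0015 0.06 0.003; 0 0.0015 0.08 0.003; 0 0.0015 0.09 0.003; 0 0.0015 0.0945 0.003; 0 0.0015 0.0945 0.003; 0 0.0015 0.0945 0.003; 0 0.0015 0.0945 0.003; 0 0.0015 0.0945 0.003' && python3 -m pendant '0 0 0 0; 0 0 0 0; 0 0 0 0; 0 0 0 0; 0 0 0 0; 0 0 0 0; 0 0 0 0; 0 0 0 0; 0 0 0 0; 0 0 0 0' 1;python3 -c "
from h import *
c=cap('wrist','w28.png')
go((.6159,.1343,.190),-5.3)
"
```

```text
time: 40.8
tool_pos: [0.6186, 0.1755, 0.1935]
orientation: [0.999, -0.048, 0.001, -0.0]
ft_force: [-0.3, -0.5, -0.8]
gripper_width: 0.034
time: 41.8
tool_pos: [0.6182, 0.1755, 0.1926]
orientation: [0.999, -0.048, 0.0, -0.0]
ft_force: [0.4, 0.3, 1.9]
gripper_width: 0.0052
pos [0.6182 0.1755 0.1926] yaw -5.46 tilt [ 4.e-04  2.e-04 -1.e+00] w 0.005 F [-0.3  0.7  2.2] t 41.85 q [0.19 0.14 1.72 0.   1.28 1.86]
shift [0.0016 0.0412 0.0025] turn -0.0027487609223676482
```

View pics/w28.png

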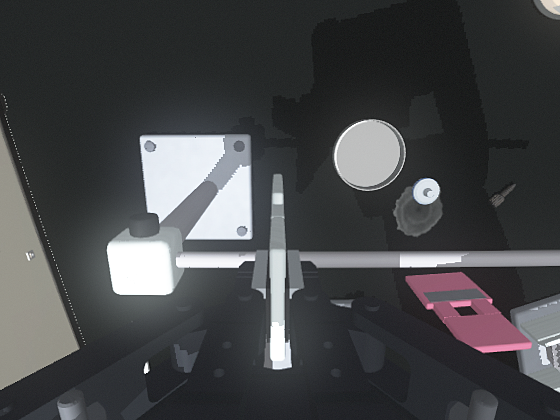

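```bash
python3 -m pendant '0 0 -0.003 0; 0 0 -0.006 0; 0 0.01 -0.006 0; 0 0.035 -0.006 0; 0 0.065 -0.006 0; 0 0.095 -0.006 0; 0 0.125 -0.006 0; 0 0.15 -0.006 0; 0 0.165 -0.006 0; 0 0.165 -0.006 0' && python3 -m pendant '0 0.005 0 0; 0 0.015 0 0; 0 0.025 0 0; 0 0.035 0 0; 0 0.045 0 0; 0 0.055 0 0; 0 0.065 0 0; 0 0.07 0 0; 0 0.07 0 0; 0 0.07 0 0';python3 -c "
from h import *
c=cap('wrist','w29.png'); crop(c,'w29c.png',215,165,345,380,2.8)
go((.4319,-.154,.262),14.2)
"
```

```text
time: 42.85
tool_pos: [0.6021, 0.0093, 0.1981]
orientation: [0.999, -0.049, -0.0, 0.0]
ft_force: [1.2, 0.6, -1.0]
gripper_width: 0.0049
time: 43.85
tool_pos: [0.5957, -0.0586, 0.1983]
orientation: [0.999, -0.048, -0.0, -0.0]
ft_force: [-0.5, 0.7, -0.3]
gripper_width: 0.0053
pos [ 0.5958 -0.0584  0.1983] yaw -5.45 tilt [ 0.e+00  2.e-04 -1.e+00] w 0.0052 F [-0.5  0.1 -0.9] t 43.9 q [-0.19  0.05  1.81  0.    1.28  1.48]
shift [-0.154   0.1107 -0.0637] turn -0.34298104933378426
```

View pics/w29.png

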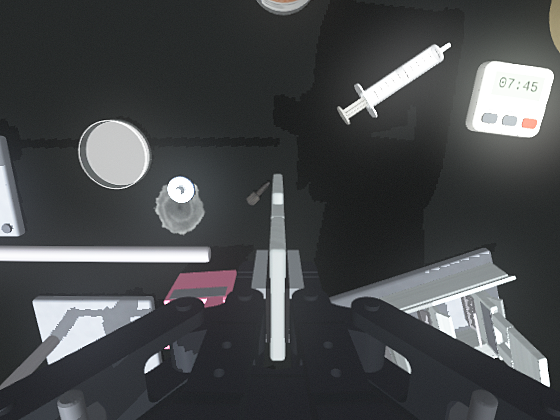

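View pics/w29c.png

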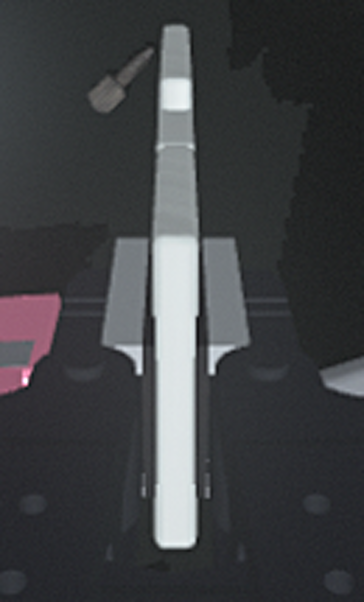

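```bash
python3 -m pendant '0 0.015 -0.02 -0.04; -0.01 0.025 -0.04 -0.08; -0.03 0.04 -0.06 -0.12; -0.055 0.055 -0.064 -0.17; -0.08 0.07 -0.064 -0.22; -0.11 0.085 -0.064 -0.27; -0.14 0.1 -0.064 -0.32; -0.156 0.1107 -0.064 -0.342; -0.156 0.1107 -0.064 -0.342; -0.156 0.1107 -0.064 -0.342';python3 -c "
from h import *
import pickle
cs={n:cap(n,n+'30.png') for n in ['scene','side','wrist']}
pickle.dump(cs,open('c30.pkl','wb'))
crop(cs['wrist'],'w30c.png',180,110,460,310,2.8)
go((.4302,-.1537,.207),14.2)
"
```

```text
time: 44.9
tool_pos: [0.4302, -0.1537, 0.2627]
orientation: [0.992, 0.123, 0.001, 0.0]
ft_force: [-0.4, 0.5, -1.0]
gripper_width: 0.0055
pos [ 0.4307 -0.1535  0.2624] yaw 14.19 tilt [ 1.e-04  2.e-04 -1.e+00] w 0.0052 F [ 0.1 -0.3 -0.3] t 45.05 q [-0.46 -0.33  2.04  0.    1.43  0.86]
shift [-0.0005  0.0001  0.0554] turn -0.0001525239367361659
```

View pics/w30c.png

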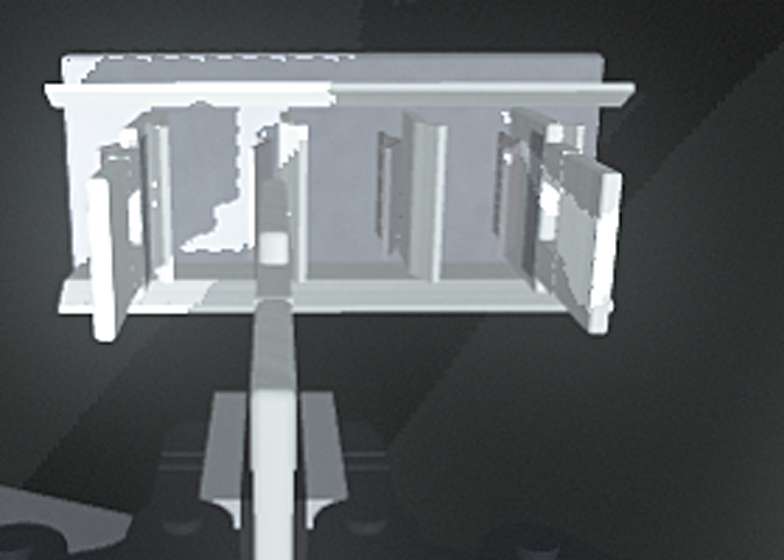

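```bash
python3 -m pendant '0 0 0.02 0; 0 0 0.04 0; 0 0 0.055 0; 0 0 0.07 0; 0 0 0.08 0; 0 0 0.09 0; 0 0 0.1 0; 0 0 0.11 0; 0 0 0.12 0; 0 0 0.12 0';python3 -c "
from h import *
c=cap('wrist','w31.png'); crop(c,'w31d.png',150,105,430,305,2.8)
"
```

```text
time: 46.05
tool_pos: [0.4292, -0.1535, 0.1407]
orientation: [0.992, 0.123, -0.001, -0.001]
ft_force: [-0.9, 1.3, -2.1]
gripper_width: 0.0048
```

View pics/w31d.png

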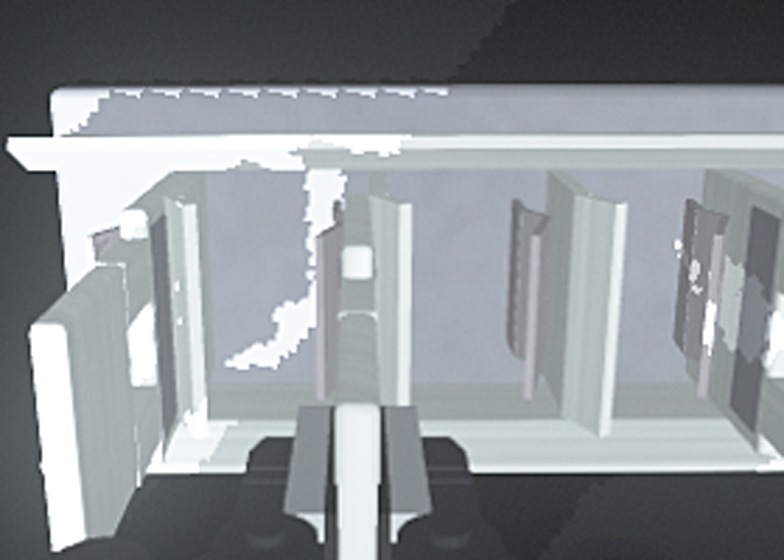

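Panel edge is between leaf (325) and fence (400), same as before. Push home.

```bash
python3 -m pendant '0 0 0.004 0; 0 0 0.008 0; 0 0 0.012 0; 0 0 0.016 0; 0 0 0.02 0; 0 0 0.024 0; 0 0 0.028 0; 0 0 0.031 0; 0 0 0.031 0; 0 0 0.031 0' && python3 -m pendant '0 0 0.001 0; 0 0 0.001 0; 0 0 0.002 0; 0 0 0.002 0; 0 0 0.003 0; 0 0 0.003 0; 0 0 0.003 0; 0 0 0.003 0; 0 0 0.003 0; 0 0 0.003 0'
```

```text
time: 47.1
tool_pos: [0.4306, -0.1534, 0.1119]
orientation: [0.992, 0.123, 0.001, -0.0]
ft_force: [0.3, 6.1, 2.4]
gripper_width: 0.0051
time: 48.1
tool_pos: [0.4309, -0.1536, 0.1106]
orientation: [0.992, 0.123, 0.001, -0.0]
ft_force: [-3.5, 7.3, 12.7]
gripper_width: 0.0048
```

```bash
python3 -m pendant '0 0 0.0005 0; 0 0 0.0005 0; 0 0 0 0; 0 0 0 0; 0 0 -0.003 0; 0 0 -0.003 0; 0 0 -0.003 0; 0 0 -0.003 0; 0 0 -0.003 0; 0 0 -0.003 0' 0.72 && python3 -m pendant '0 0 -0.01 0; 0 0 -0.03 0; 0 0 -0.05 0; 0 0 -0.075 0; 0 0 -0.1 0; 0 0 -0.13 0; 0 0 -0.16 0; 0 0 -0.18 0; 0 0 -0.18 0; 0 0 -0.18 0'; python3 -c "
from h import *
import pickle
cs={n:cap(n,n+'32.png') for n in ['scene','side','wrist']}
pickle.dump(cs,open('c32.pkl','wb'))
c=cs['wrist']; crop(c,'w32d.png',160,120,440,320,2.8)
crop(cs['scene'],'s32.png',205,165,365,305,5)
"
```

```text
time: 49.1
tool_pos: [0.4299, -0.1539, 0.1112]
orientation: [0.992, 0.123, -0.0, -0.0]
ft_force: [-0.3, -0.5, 0.4]
gripper_width: 0.0238
time: 50.1
tool_pos: [0.4299, -0.1539, 0.2914]
orientation: [0.992, 0.123, 0.0, 0.0]
ft_force: [-0.8, 0.5, -0.9]
gripper_width: 0.024
```

View pics/w32d.png

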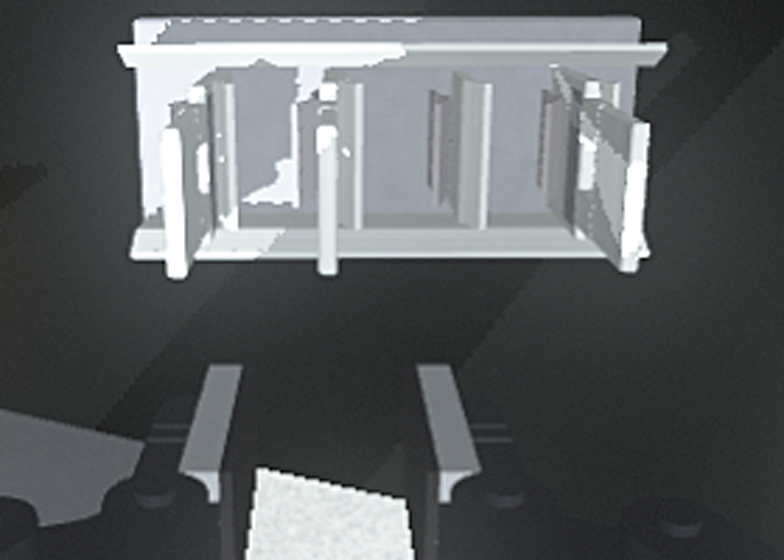

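View pics/s32.png

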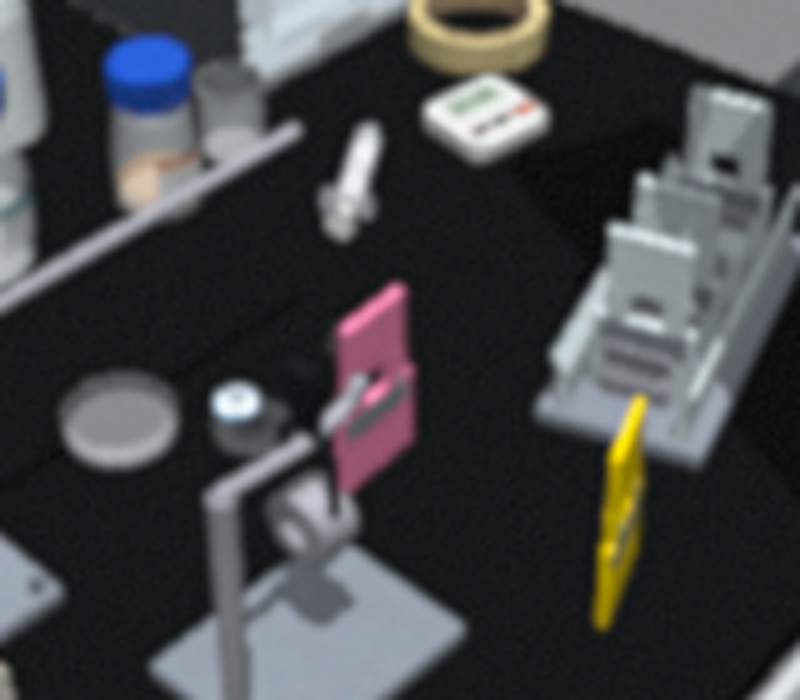

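View pics/side32.png

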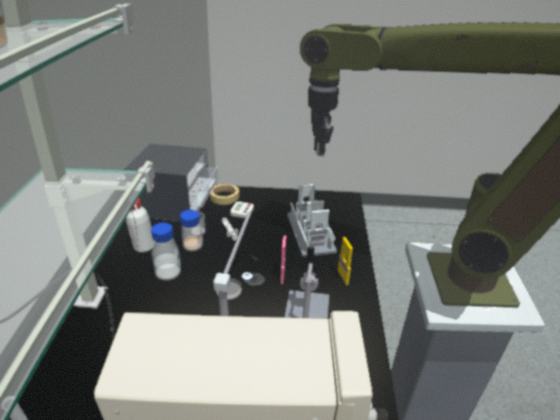

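```bash
python3 - <<'E'
from h import *
import pickle
c=pickle.load(open('c32.pkl','rb'))['wrist']
g=lambda x,y:(160+x/2.8,120+y/2.8)
for n,a,b in [('s2',(327,126),(328,274)),('s3',(172,126),(177,277)),('s0',(642,123),(630,271))]:
    for z in (.121,.127,.133,.139):
        A=atz(c,*g(*a),z);B=atz(c,*g(*b),z);print(n,z,round(np.linalg.norm(A-B)*1000,1),((A+B)/2)[:2].round(4))
E
```

```text
s2 0.121 48.4 [ 0.4299 -0.1534]
s2 0.127 47.4 [ 0.4313 -0.1531]
s2 0.133 46.4 [ 0.4327 -0.1527]
s2 0.139 45.4 [ 0.4341 -0.1524]
s3 0.121 49.5 [ 0.4175 -0.1063]
s3 0.127 48.5 [ 0.4192 -0.1069]
s3 0.133 47.5 [ 0.4208 -0.1075]
s3 0.139 46.5 [ 0.4225 -0.1081]
s0 0.121 48.5 [ 0.455  -0.2485]
s0 0.127 47.5 [ 0.4559 -0.2463]
s0 0.133 46.5 [ 0.4568 -0.244 ]
s0 0.139 45.5 [ 0.4577 -0.2418]
```

All heads are at seated height (~0.127). Handing in.

```bash
python3 -c "
from h import *
print(manip.finish_job()); print(manip.sense()['time'])"
```

```text
the job is handed in; nothing more can be done
None
the job is handed in; nothing more can be done
```

The rod is unloaded and I handed the job in at about 50 s of the 210 s allowed. The hand-in gives no verdict, so these results come from my own checks.

- **Keeper:** I slid it off the rod's open end first and hung it by its loop on the hook. The last scene picture shows it hanging there.
- **Panels:** Three were on the rod. I slid them off one at a time and pushed them into slots 0, 3 and 2, with slot 1 left empty. They stayed well above the worktop the whole way.
- **Rack:** It was knocked about 3–4 cm aside during the run. I measured its position again before placing anything.

**Last checks:**
- Each push ended on a firm stop at 13–16 N, at the expected seated height. For the first two panels it was within 0.5 mm, and for the third it was exact.
- In the last wrist picture the three panel tops are at about 0.127 m, which is the seated height. This is good to about ±3 mm.
- The rod is empty, and the gripper is open and clear above the rack.

**One disagreement:** the scene and wrist cameras differed by 5–7 mm on where the rack was. I used the wrist camera, and the panels went in as expected.

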